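Gang-clamp vibration specimens on the optical bench

ROBOT

A 6-joint arm with a two-finger parallel gripper is mounted at the origin on the work surface. World frame = base frame: x ahead of the robot, y to its left, z up, the work surface at z = 0. Lengths are in m, angles in rad, forces in N, time in s.
With the tool pointing down it reaches from about 0.425 to 0.95 m from the base axis. Payload 3.5 kg.
Tool frame: the origin (TCP) lies at the very end of the fingers, on their centre line; the grasp point (between the pads) lies 19 mm behind it; z points along the fingers, y is the direction in which the jaws open and shut (so a half turn about z gives the same grasp; the last joint's range is limited). The gripper opens to 85 mm and grips with 20 to 120 N. Pads are 22 mm wide; open, the fingers measure 114 mm over their backs; the gripper's body (76 mm by 85 mm) begins 54 mm behind the grasp point. The pads swing forward as they close: fully open they stand 13 mm farther back than shut.
Start: joints at [0.998, 0.286, 1.577, -0, 1.279, -0.15], TCP at [0.277, 0.616, 0.231] pointing down, gripper open.
Joint ranges: [-2.77, 2.77], [-0.9, 2.22], [0.21, 2.48], [-1.53, 4.67], [0.24, 2.81], [-2.84, 2.84]. Speed limits (rad/s): [2.79, 2.79, 3.14, 3.14, 3.14, 3.14].

INTERFACE

Orientations are given as a unit quaternion [x, y, z, w].
In Python, from plant import ctrl, eyes, ticket gives the robot as it stands.
- The arm moves only by the tool send_rows, never from a script. Its arguments are lists of equal length, an entry for each row: "translation": the shift along the tool's x, y, z in units of 30 mm (1.0 is 30 mm), a list of three; "rotation": the turn, a rotation vector about the tool's x, y, z in units of 5 degrees (1.0 is 5 degrees), a list of three; "grip": the finger opening in mm, from 0 to 85.4. A call has 1 to 5 rows; each row shifts and turns the commanded pose from where the row before left it, along the tool's axes as they then stand; what a row does not reach is not made up. A row lasts 1/8 s, in which the tool goes at most 62.5 mm and 10.7 degrees, less where a joint would pass 70% of its speed; a pose out of reach is approached as far as the arm can. A call is refused whole if a number of a shift passes 1 or a number of a turn 1, either way. A call with a gripper value outside its range is refused whole. The fingers move at their own pace and stop on an object; "squeeze" is the grip in N (left out, the last holds). Time passes only in rows, so rows that do not move let the fingers close. It gives the time, the measured TCP pose, the force and the opening at its end, in the units of the state.
- ctrl.get_state(): the state, without advancing time (a new reading comes with each control period).
- eyes.read_camera(name): name is "scene" or "top" or "wrist"; returns a dict with "image" (420x560x3 uint8, blue, green, red), "mtx" (3x3 intrinsics, pixels), "xyz" and "orientation" of the camera in the world; the wrist camera has in their place "hand_eye" (4x4, takes a point from camera to tool coordinates, whose origin is the TCP and whose axes are the flange's). Camera axes: x right, y down, z forward; pixel columns grow to the right and rows downward; lengths in m; the calibration is good to about 2 mm. A picture is of the moment at which its call begins: read the wrist's pose just before it. There is no depth.
- ticket.sign_off(): hands the job in, once; it reports no verdict.
The state is a dict: "time": time; "qpos": joint angles; "dq": joint speeds; "joint_efforts": joint torques, N m; "eef_pos": TCP position; "tcp_rot": TCP orientation; "contact_force": force on the tool from outside, world axes, zero at the start; "wrist_torque": the same for the moment, N m; "opening": opening from 0.0 (shut) to 1.0 (fully open).
Only numpy, scipy, OpenCV 4.12 (cv2) and the standard library are available. Lean on these libraries where they do the work, as an engineer would, in place of code of your own. Each camera call takes 0.05 s, during which the arm holds its last target. There are 200 camera calls.

TASK

The black clamping fixture's over-centre toggle lever is still locked: throw it open with the extension bar, and load every aluminium specimen block lying on the bench between jaw and fence, side by side in one tight straight row that starts at the side stop, with no gaps. Then lock the row against the fence by throwing the lever fully back to its closed stop, again with the bar (never push the lever with the gripper itself), and at the end lay the bar flat in its tray. Leave the other things on the bench where they are.

Things in the scene. Friction and masses are not known exactly. Their poses are not given: they have to be found in the camera images.
- coupon1: one of the specimens (2 to 4 are present): plain aluminium block 90 x 24 x 22 mm, about 0.13 kg, all alike, lying flat on the bench left of the fixture. Origin: centre of its underside; x along the 90 mm length, z up.
- coupon2: one of the specimens (2 to 4 are present): plain aluminium block 90 x 24 x 22 mm, about 0.13 kg, all alike, lying flat on the bench left of the fixture. Origin: centre of its underside; x along the 90 mm length, z up.
- coupon3: one of the specimens (2 to 4 are present): plain aluminium block 90 x 24 x 22 mm, about 0.13 kg, all alike, lying flat on the bench left of the fixture. Origin: centre of its underside; x along the 90 mm length, z up.
- coupon4: one of the specimens (2 to 4 are present): plain aluminium block 90 x 24 x 22 mm, about 0.13 kg, all alike, lying flat on the bench left of the fixture. Origin: centre of its underside; x along the 90 mm length, z up.
- bed (a point): centre of the black fixture's flat bed, on its top surface, 12 mm above the bench; fixture bolted down, its place and yaw vary. Frame: x along the row, y to the fence, z up. Bed: x -135 to +85, y -65 to +65 mm, open at -x, so a specimen set down with finger room can be nudged along +x up to the row. Specimens lie along y, the first against the side stop (centre x = +48 mm), then +24, 0, -24 mm.
- place1 (a point): on the bed, where the centre of the row's first specimen goes (bed frame x = +48, y = 0); axes as bed
- place2 (a point): on the bed, where the centre of the row's second specimen goes (bed frame x = +24, y = 0); axes as bed
- place3 (a point): on the bed, where the centre of the row's third specimen goes (bed frame x = +0, y = 0); axes as bed
- place4 (a point): on the bed, where the centre of the row's fourth specimen goes (bed frame x = -24, y = 0); axes as bed
- fence_face (a point): middle of the steel fence's face at bed level (bed frame x = -6, y = +45 mm; axes as bed). Fence 132 mm long (bed x -72 to +60 mm), 16 mm high above the bed. The specimens' ends go flush to it.
- stop_face (a point): middle of the steel side stop's face at bed level (bed frame x = +60, y = +20 mm; axes as bed). Stop 60 mm long (bed y -10 to +50 mm), 16 mm high above the bed.
- jaw_face (a point): middle of the moving jaw's face, 9 mm above the bed (axes as bed). Steel jaw 100 mm wide (bed x -50 to +50 mm), top 16 mm above the bed. Lever closed and nothing inside: face at bed y = -42.5 mm. Lever open: -57 mm, which leaves 12 mm of play in y for the 90 mm specimens. As the lever closes it moves towards the fence and presses all specimens flush to it, spring-backed, some 10 N.
- pivot (a point): on the vertical axis of the toggle lever at mid-height of its stub, 42 mm above the bench, at bed frame x = 0, y = -112 mm; axes as bed. Around it: clamp body 64 x 50 mm, top 30 mm above the bench; lever hub 52 mm in diameter, top at 53 mm, nut on it to 59 mm.
- stub (a point): the lever's short steel stub; origin on the pivot axis at the stub's mid-height, x outward along it. The stub is level, 14 mm wide, 16 mm high (34 to 50 mm above the bench), free from 26 mm to its end at 115 mm from the pivot.
- lever (a joint): toggle lever angle, rad, about the vertical: 0 = closed stop, where it starts, stub along -2.35 rad in the bed frame; grows as it turns anticlockwise seen from above to 1.15 = open stop (stub at -1.2 rad in the bed frame). A spring resists the throw, either way, with up to about 2.2 N m until near the dead point at 0.40; beyond that it snaps to the other stop by itself.
- bar: extension bar, 210 x 30 mm, 30 mm high, 0.28 to 0.42 kg, lying in the tray. Origin: on its underside at the usual grip place; x along the bar, z up. Grey handle 18 mm wide, 30 mm high, from x = -50 to +90 mm; steel channel at x = -120 to -50 mm.
- bar_mouth (a point): outer open end of the bar's channel, on the underside (bar x = -120 mm; axes as bar). Channel: inverted U, open below and at this end, 70 mm long, 30 mm wide outside, 20 inside, roof underside 22 mm above the bar's underside. Lowered over the stub its roof sits on it, bar underside 28 mm above the bench; with the mouth 55 mm from the pivot it straddles 60 mm of stub, 3 mm play each side.
- tray: the bar's shallow grey tray, fixed, 300 x 100 mm with a floor 4 mm thick and a rim 10 mm high; origin: centre of its underside; x along its length.
- weight: bystander: small brass weight, 22 mm across, 30 mm tall, standing among the specimens; not to be disturbed. Origin at its base.
- flange: bystander: copper ring lying flat, 76 mm across, 12 mm thick, 40 mm hole; not to be disturbed. Origin at its base.
- jar: bystander: closed clear jar, 48 mm across, 60 mm tall; not to be disturbed. Origin at its base.
- driver: bystander: screwdriver lying near the robot; not to be disturbed.
- post: bystander: plain steel optical post, 25 mm across, 60 mm tall; not to be disturbed. Origin at its base.
- cup: bystander: white plastic cup, 66 mm across, 70 mm tall; not to be disturbed. Origin at its base.
There are look-alikes about, which are no part of the job. What is shaped like the coupon2 but blue or pink is not meant.

How it is judged:
By the outcome, as a careful person would: the job done as asked, in the order asked, and still so for the second after the job is handed in, with the robot touching nothing.
Of coupon1, coupon2, coupon3, coupon4 only 2 to 4 are there at a start; the rules pass over those that are not, and their reading is None.
At some moment in a run one of coupon1, coupon2, coupon3, coupon4 may be knocked a few centimetres aside while the robot is not near it.
Once in a run the grip may slacken for a moment while it holds something.
It also fails if it takes over 210 s, if anything falls off the work surface, if the arm or the gripper's body presses on something with over 40 N, if the wrist force passes 120 N, or if a joint passes its speed limit or range.

## Working session

There is one attempt and no reset: what is moved stays moved. The work goes in short steps, Python scripts to look and compute and a tool call to move; the robot and the scene stay as the last step left them, time stands still between calls to the robot, and variables do not carry over. Pictures are saved under pics/ and viewed, about 12 in all and at most 16, crops included, and the job is handed in when it is done.

Besides the shell and the picture viewer there is one more tool, called after "Request:" as name(argument=value, ...) on one line, values as JSON. send_rows: Moves the arm, as the interface text tells. Its arguments: {"type":"object","properties":{"translation":{"type":"array"},"rotation":{"type":"array"},"grip":{"type":"array"},"squeeze":{"type":"number"}},"required":["translation","rotation","grip"]}

```bash
mkdir -p pics; cat > h.py <<'E'
import sys,numpy as np,cv2
from scipy.spatial.transform import Rotation as R
from plant import ctrl,eyes,ticket
def cam(n,save=None):
    s=ctrl.get_state(); c=eyes.read_camera(n); K=np.array(c["mtx"])
    if n=="wrist":
        T=np.eye(4);T[:3,:3]=R.from_quat(s["tcp_rot"]).as_matrix();T[:3,3]=s["eef_pos"]
        T=T@np.array(c["hand_eye"]);p,M=T[:3,3],T[:3,:3]
    else:
        o=np.array(c["orientation"]); p=np.array(c["xyz"]); M=R.from_quat(o).as_matrix() if o.size==4 else o
    if save: cv2.imwrite("pics/"+save,c["image"]); np.savez("pics/"+save+".npz",K=K,p=p,M=M)
    return c["image"],K,p,M
def ray(px,z,K,p,M):
    px=np.atleast_2d(px); d=(M@np.linalg.inv(K)@np.c_[px,np.ones(len(px))].T).T
    return p+d*((z-p[2])/d[:,2])[:,None]
def proj(P,K,p,M):
    q=(K@(M.T@(np.atleast_2d(P)-p).T)).T; return q[:,:2]/q[:,2:]
def load(f):
    a=np.load("pics/"+f+".npz"); return a["K"],a["p"],a["M"]
E
python3 - <<'E'
from h import *
print(ctrl.get_state())
for n in("scene","top"):
    i,K,p,M=cam(n,n+".png");print(n,K.tolist(),p,M.tolist())
E
```

```text
{'time': 0.0, 'qpos': array([ 9.98008941e-01,  2.87155607e-01,  1.57820498e+00,  1.92803006e-05,
        1.27860939e+00, -1.49983504e-01]), 'dq': array([ 0.00139479,  0.00136533, -0.00042929, -0.00104801, -0.00034171,
        0.00186887]), 'joint_efforts': array([-4.11938781e-04, -4.05994749e+01, -2.92621171e+01, -1.70133453e-04,
        5.81205270e-03,  9.37313928e-06]), 'eef_pos': array([0.27655645, 0.61500963, 0.22993875]), 'tcp_rot': array([ 2.09833413e-01,  9.77736430e-01, -1.10862063e-03, -4.28907915e-04]), 'contact_force': array([-0.02724987,  0.70954793,  0.05980244]), 'wrist_torque': array([-0.03280295,  0.01271952,  0.01098174]), 'opening': 0.9988629449965369}
scene [[411.3273171615483, 0.0, 286.2196253203842], [0.0, 411.3273171615483, 211.038112711464], [0.0, 0.0, 1.0]] [1.39940339 0.11832397 0.78236719] [[-0.05381640397311188, 0.6284968315617417, -0.7759481473528079], [0.9985464037414779, 0.03619061234317539, -0.039941446558532434], [0.002978965989220317, -0.776969737052273, -0.6295308995327848]]
top [[446.24169946649914, 0.0, 276.5374161180231], [0.0, 446.24169946649914, 206.26724375868787], [0.0, 0.0, 1.0]] [0.38909496 0.07200809 1.24419178] [[-0.022222319498265766, -0.9915182429390234, 0.12805367013572558], [-0.9997355825898712, 0.021281663787707503, -0.008709517214993509], [0.005910450051247018, -0.12821335619013802, -0.9917289961852748]]
```

View pics/top.png

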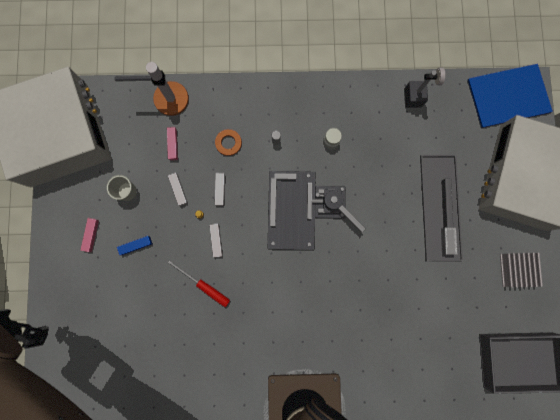

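View pics/scene.png

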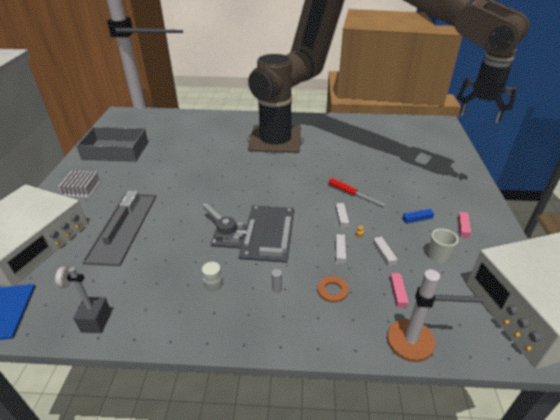

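Top view: the grey specimens are at (177,189), (220,189) and (216,240). The look-alikes are blue (134,245) and pink (172,143), (89,235). The weight is at (199,214), the bar at (450,220) in its tray, and the fixture at (292,210) with its lever pointing lower right. So there are three specimens.

```bash
python3 - <<'E'
from h import *
im=cv2.imread("pics/top.png");C=load("top.png")
hsv=cv2.cvtColor(im,cv2.COLOR_BGR2HSV)
m=((hsv[...,2]>150)&(hsv[...,1]<40)).astype(np.uint8)
n,l,s,c=cv2.connectedComponentsWithStats(m)
for k in range(1,n):
    if 60<s[k,4]<600 and 100<c[k,0]<470:
        ys,xs=np.where(l==k);r=cv2.minAreaRect(np.c_[xs,ys].astype(np.float32))
        b=ray(cv2.boxPoints(r),.022,*C)[:,:2]; e1=b[1]-b[0];e2=b[2]-b[1]
        L=e1 if np.linalg.norm(e1)>np.linalg.norm(e2) else e2
        print(c[k].round(),s[k,4],b.mean(0).round(3),np.linalg.norm(e1).round(3),np.linalg.norm(e2).round(3),np.degrees(np.arctan2(L[1],L[0])).round(1))
a=cv2.resize(im[160:260,160:360],(800,400),interpolation=cv2.INTER_CUBIC)
b=cv2.resize(im[145:270,400:480],(256,400),interpolation=cv2.INTER_CUBIC)
cv2.imwrite("pics/crop1.png",np.vstack([a[:, :], ]) if 0 else cv2.resize(np.hstack([a,b]),None,fx=.75,fy=.75))
E
```

```text
[166.  10.] 320 [1.133 0.379] 0.067 0.063 -91.1
[191.  11.] 386 [1.131 0.303] 0.067 0.063 -91.1
[243.  10.] 405 [1.13  0.151] 0.067 0.059 -91.1
[268.   8.] 393 [1.128 0.073] 0.07 0.06 -91.1
[294.  10.] 388 [ 1.129e+00 -1.000e-03] 0.068 0.056 -91.1
[348.   9.] 202 [ 1.127 -0.155] 0.065 0.053 -91.1
[142.  13.] 197 [1.128 0.449] 0.056 0.056 -179.2
[240.  38.] 168 [1.044 0.151] 0.069 0.04 -82.4
[322.  57.] 494 [ 0.98  -0.078] 0.072 0.068 -87.1
[216.  59.] 564 [0.98  0.226] 0.069 0.07 179.5
[242.  59.] 510 [0.98  0.151] 0.069 0.067 -91.1
[269.  58.] 552 [0.98  0.073] 0.069 0.07 178.7
[294.  60.] 243 [ 0.98  -0.003] 0.067 0.067 178.2
[342.  58.] 229 [ 0.979 -0.146] 0.052 0.064 177.5
[111.  63.] 253 [0.982 0.529] 0.066 0.067 -178.7
[191.  61.] 237 [0.98  0.302] 0.066 0.067 180.0
[368.  61.] 93 [ 0.972 -0.217] 0.038 0.046 177.1
[333. 135.] 170 [ 0.745 -0.102] 0.04 0.038 -91.2
[177. 189.] 256 [0.602 0.337] 0.022 0.088 -160.5
[219. 189.] 255 [0.6  0.22] 0.022 0.087 179.6
[125. 192.] 79 [0.598 0.478] 0.041 0.021 -58.1
[215. 240.] 267 [0.458 0.231] 0.023 0.088 -173.6
```

View pics/crop1.png

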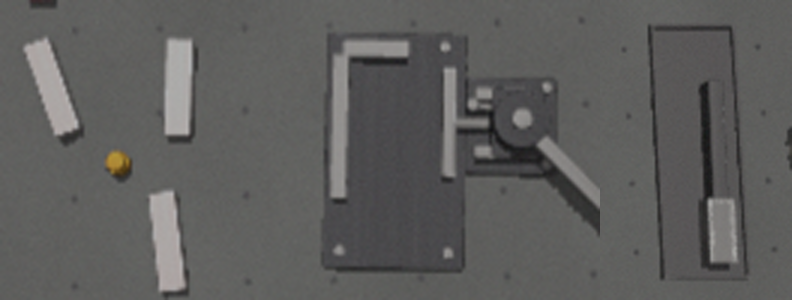

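The close crop confirms three bare aluminium blocks, left of the fixture. The bar's bright channel end is nearest the robot, with its handle towards +x. The fence is the long left bar, the stop is at the top, the jaw is on the right and the lever is closed.

```bash
python3 - <<'E'
from h import *
C=load("top.png")
c=lambda p:np.array(p,float)/3+160-.33
W=ray(c([(329,35),(466,37),(463,270),(321,267)]),.012,*C)[:,:2]
B=np.array([(85,65),(85,-65),(-135,-65),(-135,65)])/1e3
m,n=W.mean(0),B.mean(0);H=(W-m).T@(B-n);yaw=np.arctan2(H[1,0]-H[0,1],H[0,0]+H[1,1])
Rm=np.array([[np.cos(yaw),-np.sin(yaw)],[np.sin(yaw),np.cos(yaw)]]);t=m-Rm@n
print("bed",t,np.degrees(yaw),((W-t)@Rm-B).round(4).tolist())
pv=ray(c([(522,118)]),.059,*C);print("pivot img",pv,"model",t+Rm@[0,-.112])
d=lambda p:(np.array(p,float)-[600,0])/2.4+[400,145]-.3
w=ray(d([(709,199),(737,199),(736,262),(709,263)]),.034,*C)[:,:2];print("chan",w.round(4).tolist())
print("hend",ray(d([(707,82),(721,82)]),.034,*C).round(4).tolist())
print("tray",ray(d([(650,26),(730,26),(747,277),(663,280)]),.01,*C).round(4).tolist())
E
```

```text
bed [0.56186458 0.0192687 ] -2.7059087300296625 [[-0.0021, -0.0011], [-0.0007, 0.0005], [0.0017, 0.0002], [0.0011, 0.0004]]
pivot img [[ 0.5585029  -0.09225131  0.059     ]] model [ 0.55657712 -0.09260642]
chan [[0.4769, -0.3964], [0.4762, -0.4283], [0.4052, -0.4219], [0.4047, -0.3913]]
hend [[0.6117, -0.4036, 0.034], [0.6114, -0.4198, 0.034]]
tray [[0.6847, -0.3503, 0.01], [0.6828, -0.4451, 0.01], [0.3881, -0.443, 0.01], [0.3869, -0.3463, 0.01]]
```

```bash
cat >> h.py <<'E'
def pose():
    s=ctrl.get_state();M=R.from_quat(s["tcp_rot"]).as_matrix()
    return np.array(s["eef_pos"]),np.degrees(np.arctan2(M[1,0],M[0,0])),s
def plan(*wps,start=None):
    """wps: (x,y,z,yaw or None); turn follows the shift. prints n x row"""
    p,y,s=pose()
    if start is None:
        z=R.from_quat(s["tcp_rot"]).as_matrix()[:,2]; print("t %.2f"%s["time"],"at",p.round(4),"yaw %.2f"%y,"zax",z.round(3),"F",s["contact_force"].round(1),"op %.3f"%s["opening"])
    else: p,y=np.array(start[:3]),start[3]
    for w in wps:
        d=np.array(w[:3])-p;a=np.radians(y);c,q=np.cos(a),np.sin(a)
        t=np.array([d[0]*c+d[1]*q,d[0]*q-d[1]*c,-d[2]])/.03
        n=int(np.ceil(np.abs(t).max()-1e-3))
        if n: print(f"  shift {n} x {(t/n).round(3).tolist()}")
        p=np.array(w[:3])
        if w[3] is not None:
            r=-((w[3]-y+180)%360-180)/5;n=int(np.ceil(abs(r)-1e-3))
            if n: print(f"  turn {n} x {r/n:.3f}")
            y=w[3]
E
python3 -c "
from h import *
plan((.55,.1,.2,None),(.50,-.41,.2,177.5))"
```

```text
t 0.10 at [0.2766 0.6151 0.2301] yaw 155.77 zax [-0.001 -0.002 -1.   ] F [ 0.2 -0.1  0.8] op 0.997
  shift 16 x [-0.96, -0.745, 0.063]
  shift 17 x [-0.321, -0.952, -0.0]
  turn 5 x -0.869
```

Request:
send_rows(translation=[[-0.96, -0.745, 0.063], [-0.96, -0.745, 0.063], [-0.96, -0.745, 0.063], [-0.96, -0.745, 0.063], [-0.96, -0.745, 0.063]], rotation=[[0, 0, 0], [0, 0, 0], [0, 0, 0], [0, 0, 0], [0, 0, 0]], grip=[60, 34, 34, 34, 34])

```text
time: 0.72
eef_pos: [0.3626, 0.4533, 0.2212]
tcp_rot: [0.21, 0.978, -0.0, -0.0]
contact_force: [0.8, -0.3, -0.8]
opening: 0.395
```

Request:
send_rows(translation=[[-0.96, -0.745, 0.063], [-0.96, -0.745, 0.063], [-0.96, -0.745, 0.063], [-0.96, -0.745, 0.063], [-0.96, -0.745, 0.063]], rotation=[[0, 0, 0], [0, 0, 0], [0, 0, 0], [0, 0, 0], [0, 0, 0]], grip=[34, 34, 34, 34, 34])

```text
time: 1.35
eef_pos: [0.448, 0.2923, 0.2119]
tcp_rot: [0.21, 0.978, -0.0, -0.0]
contact_force: [0.1, 0.6, 0.2]
opening: 0.394
```

Request:
send_rows(translation=[[-0.96, -0.745, 0.063], [-0.96, -0.745, 0.063], [-0.96, -0.745, 0.063], [-0.96, -0.745, 0.063], [-0.96, -0.745, 0.063]], rotation=[[0, 0, 0], [0, 0, 0], [0, 0, 0], [0, 0, 0], [0, 0, 0]], grip=[34, 34, 34, 34, 34])

```text
time: 1.98
eef_pos: [0.5334, 0.1314, 0.2024]
tcp_rot: [0.21, 0.978, -0.0, -0.0]
contact_force: [-1.0, 0.1, 0.4]
opening: 0.399
```

Request:
send_rows(translation=[[-0.5, -1, 0], [-0.3, -0.96, 0], [-0.3, -0.96, 0], [-0.3, -0.96, 0], [-0.3, -0.96, 0]], rotation=[[0, 0, 0], [0, 0, 0], [0, 0, 0], [0, 0, 0], [0, 0, 0]], grip=[34, 34, 34, 34, 34])

```text
time: 2.6
eef_pos: [0.5197, -0.0216, 0.2025]
tcp_rot: [0.21, 0.978, 0.0, -0.0]
contact_force: [0.5, 0.1, 0.2]
opening: 0.399
```

Request:
send_rows(translation=[[-0.3, -0.96, 0], [-0.3, -0.96, 0], [-0.3, -0.96, 0], [-0.3, -0.96, 0], [-0.3, -0.96, 0]], rotation=[[0, 0, 0], [0, 0, 0], [0, 0, 0], [0, 0, 0], [0, 0, 0]], grip=[34, 34, 34, 34, 34])

```text
time: 3.22
eef_pos: [0.5017, -0.1713, 0.2025]
tcp_rot: [0.21, 0.978, 0.0, -0.0]
contact_force: [-0.4, 0.5, 0.3]
opening: 0.399
```

Request:
send_rows(translation=[[-0.3, -0.96, 0], [-0.3, -0.96, 0], [-0.3, -0.96, 0], [-0.3, -0.96, 0], [-0.3, -0.96, 0]], rotation=[[0, 0, 0], [0, 0, 0], [0, 0, 0], [0, 0, 0], [0, 0, 0]], grip=[34, 34, 34, 34, 34])

```text
time: 3.85
eef_pos: [0.4837, -0.321, 0.2024]
tcp_rot: [0.21, 0.978, 0.0, -0.0]
contact_force: [-0.1, -0.8, -0.3]
opening: 0.394
```

Request:
send_rows(translation=[[-0.3, -0.96, 0], [-0.3, -0.96, 0], [-0.3, -0.96, 0], [0, 0, 0], [0, 0, 0]], rotation=[[0, 0, 0], [0, 0, 0], [0, 0, -0.9], [0, 0, -0.9], [0, 0, -0.9]], grip=[34, 34, 34, 34, 34])

```text
time: 4.47
eef_pos: [0.4728, -0.4104, 0.2021]
tcp_rot: [0.093, 0.996, 0.001, -0.001]
contact_force: [-0.3, 0.8, -0.2]
opening: 0.397
```

Request:
send_rows(translation=[[0, 0, 0], [0, 0, 0], [0, 0, 0]], rotation=[[0, 0, -0.9], [0, 0, -0.7], [0, 0, 0]], grip=[34, 34, 34])

```text
time: 4.85
eef_pos: [0.4731, -0.4099, 0.2024]
tcp_rot: [0.024, 1.0, 0.0, -0.0]
contact_force: [0.3, -0.1, 0.2]
opening: 0.4
```

```bash
python3 -c "
from h import *
plan((.525,-.41,.2,177.5))
cam('wrist','w1.png')"
```

```text
t 4.85 at [ 0.4731 -0.4099  0.2024] yaw 177.23 zax [-0.001  0.001 -1.   ] F [ 0.3 -0.1  0.2] op 0.400
  shift 2 x [-0.864, 0.041, 0.039]
  turn 1 x -0.053
```

View pics/w1.png

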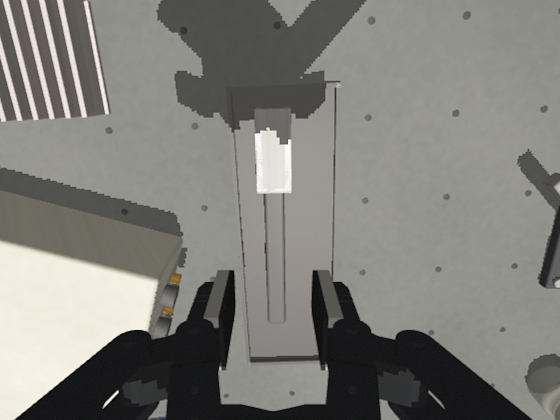

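The wrist view shows the bar: mouth at (272,108), channel end at (274.5,192), handle end at (277,322).

```bash
python3 -c "
from h import *
W=ray([(272.5,108),(274.5,192.5),(277,322.5)],.034,*load('w1.png'));print(W.round(4))
d=W[2]-W[0];print(np.linalg.norm(d),np.degrees(np.arctan2(d[1],d[0])))
y=np.degrees(np.arctan2(d[1],d[0]));u=d/np.linalg.norm(d);o=W[2]-.09*u;print(o,W[0]+.12*u)
o=(o+W[0]+.12*u)/2
plan((o[0],o[1],.1,180+y),(o[0],o[1],.013,None))"
```

```text
[[ 0.4071 -0.4066  0.034 ]
 [ 0.4793 -0.4084  0.034 ]
 [ 0.6158 -0.4124  0.034 ]]
0.2087760753774677 -1.577587936086838
[ 0.52583719 -0.40987721  0.034     ] [ 0.52706065 -0.40991091  0.034     ]
t 4.90 at [ 0.4732 -0.41    0.2025] yaw 177.21 zax [-0.001  0.001 -1.   ] F [-0.1  1.  -0.2] op 0.398
  shift 4 x [-0.443, 0.022, 0.854]
  turn 1 x -0.242
  shift 3 x [0.0, 0.0, 0.967]
```

Request:
send_rows(translation=[[-0.443, 0.022, 0.854], [-0.443, 0.022, 0.854], [-0.443, 0.022, 0.854], [-0.443, 0.022, 0.854], [0, 0, 0.5]], rotation=[[0, 0, 0], [0, 0, 0], [0, 0, 0], [0, 0, 0], [0, 0, -0.24]], grip=[34, 34, 34, 34, 34])

```text
time: 5.52
eef_pos: [0.5265, -0.4093, 0.0836]
tcp_rot: [0.013, 1.0, 0.001, -0.001]
contact_force: [-0.4, 0.7, 0.6]
opening: 0.402
```

Request:
send_rows(translation=[[0, 0, 0.8], [0, 0, 0.8], [0, 0, 0.5], [0, 0, 0.3], [0, 0, 0]], rotation=[[0, 0, 0], [0, 0, 0], [0, 0, 0], [0, 0, 0], [0, 0, 0]], grip=[34, 34, 34, 34, 34])

```text
time: 6.15
eef_pos: [0.5263, -0.41, 0.0132]
tcp_rot: [0.013, 1.0, 0.0, -0.0]
contact_force: [0.8, 1.3, -0.3]
opening: 0.4
```

Request:
send_rows(translation=[[0, 0, 0], [0, 0, 0], [0, 0, 0], [0, 0, 0], [0, 0, 0]], rotation=[[0, 0, 0], [0, 0, 0], [0, 0, 0], [0, 0, 0], [0, 0, 0]], grip=[25, 10, 5, 5, 5], squeeze=100)

```text
time: 6.78
eef_pos: [0.5273, -0.4108, 0.0151]
tcp_rot: [0.013, 1.0, -0.001, 0.001]
contact_force: [-0.6, -0.2, 5.2]
opening: 0.185
```

```bash
python3 -c "
from h import *
plan((.5265,-.41,.12,178))
th=np.radians(-2.7)-2.35
print(np.degrees(th), np.array([.557,-.0925])+.175*np.array([np.cos(th),np.sin(th)]))"
```

```text
t 6.78 at [ 0.5273 -0.4108  0.0151] yaw 178.47 zax [ 0.002 -0.002 -1.   ] F [-0.6 -0.2  5.2] op 0.185
  shift 4 x [0.007, 0.007, -0.874]
  turn 1 x 0.095
-137.34508185574347 [ 0.42829661 -0.21107671]
```

Request:
send_rows(translation=[[0, 0, -0.5], [0, 0, -1], [0, 0, -1], [0, 0, -1], [0, 0, -1]], rotation=[[0, 0, 0], [0, 0, 0], [0, 0, 0], [0, 0, 0], [0, 0, 0]], grip=[5, 5, 5, 5, 5])

```text
time: 7.4
eef_pos: [0.5257, -0.4091, 0.1481]
tcp_rot: [0.013, 1.0, 0.001, -0.001]
contact_force: [0.2, -0.7, -3.8]
opening: 0.186
```

Request:
send_rows(translation=[[0.4, 0.95, 0], [0.4, 0.95, 0], [0.4, 0.95, 0], [0.4, 0.95, 0], [0.3, 0.9, 0]], rotation=[[0, 0, 0], [0, 0, 0], [0, 0, 0], [0, 0, 0], [0, 0, 0]], grip=[5, 5, 5, 5, 5])

```text
time: 8.02
eef_pos: [0.4719, -0.2658, 0.1474]
tcp_rot: [0.013, 1.0, 0.001, -0.001]
contact_force: [-0.6, 0.5, -4.2]
opening: 0.187
```

Request:
send_rows(translation=[[0, 0, 0], [0, 0, 0]], rotation=[[0, 0, 0], [0, 0, 0]], grip=[5, 5])

```text
time: 8.28
eef_pos: [0.4732, -0.2676, 0.1483]
tcp_rot: [0.013, 1.0, -0.0, -0.0]
contact_force: [-0.5, -0.9, -2.9]
opening: 0.186
```

```bash
python3 -c "
from h import *
plan()
cam('wrist','w2.png')"
```

```text
t 8.28 at [ 0.4732 -0.2676  0.1483] yaw 178.49 zax [-0. -0. -1.] F [-0.5 -0.9 -2.9] op 0.186
```

View pics/w2.png

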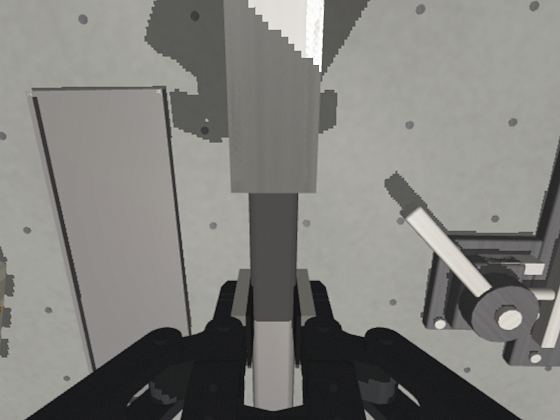

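The bar is held straight in the grip. The stub runs from its end near (412,212) to the hub, with the nut at (510,319).

```bash
python3 - <<'E'
from h import *
im=cv2.imread("pics/w2.png");C=load("w2.png")
print("nut",ray([(510,319)],.059,*C).round(4))
# stub model: project top-face outline for fitted pivot & angle
pv=ray([(510,319)],.059,*C)[0,:2]
def draw(pv,th,col,im):
    u=np.array([np.cos(th),np.sin(th)]);v=np.array([-u[1],u[0]])
    P=[np.r_[pv+a*u+b*v,.05] for a,b in((.026,.007),(.115,.007),(.115,-.007),(.026,-.007))]
    q=proj(P,*C); cv2.polylines(im,[(q*16).round().astype(np.int32)],True,col,1,cv2.LINE_AA,4);return q
q=draw(np.array([.557,-.0925]),np.radians(-137.3),(0,0,255),im);print(q.round(0).tolist())
q=draw(pv,np.radians(-137.3),(0,255,0),im);print(q.round(0).tolist())
cv2.imwrite("pics/w2c.png",cv2.resize(im[170:370,360:560],(800,600),interpolation=cv2.INTER_CUBIC)[:, :])
E
```

```text
nut [[ 0.5601 -0.0916  0.059 ]]
[[476.0, 293.0], [404.0, 214.0], [420.0, 201.0], [491.0, 282.0]]
[[476.0, 297.0], [405.0, 218.0], [421.0, 205.0], [492.0, 285.0]]
```

View pics/w2c.png

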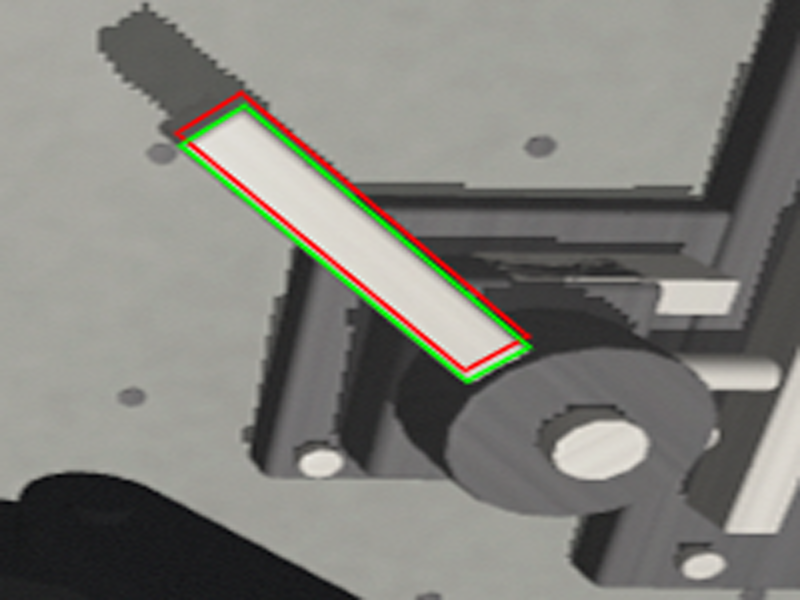

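```bash
python3 - <<'E'
from h import *
C=load("w2.png")
P=ray([(231,193),(316.5,193),(224,3),(326,3)],.167,*C);p=np.array([.4732,-.2676]);a=np.radians(178.49)
for w in P:
    d=w[:2]-p;print((np.array([d@[np.cos(a),np.sin(a)],d@[np.sin(a),-np.cos(a)]])*1e3).round(1))
pv=np.array([.5600,-.0914]);th=np.radians(-137.5);u=np.array([np.cos(th),np.sin(th)])
o=pv+.172*u;print(o)
plan((o[0],o[1],.13,42.5),(o[0],o[1],.07,None))
E
```

```text
[ 47.6 -14.5]
[47.6 15.8]
[107.  -14.4]
[107.   16.3]
[ 0.4331883  -0.20760152]
t 8.32 at [ 0.4734 -0.2681  0.1484] yaw 178.46 zax [ 0. -0. -1.] F [-0.   0.2 -4. ] op 0.184
  shift 2 x [0.696, 0.989, 0.307]
  turn 28 x 0.971
  shift 2 x [0.0, 0.0, 1.0]
```

Request:
send_rows(translation=[[0.7, 1, 0.3], [0.7, 1, 0.3], [0, 0, 0], [0, 0, 0], [0, 0, 0]], rotation=[[0, 0, 0], [0, 0, 0], [0, 0, 1], [0, 0, 1], [0, 0, 1]], grip=[5, 5, 5, 5, 5])

```text
time: 8.95
eef_pos: [0.4332, -0.2074, 0.1307]
tcp_rot: [0.145, 0.989, -0.0, 0.0]
contact_force: [-0.2, 0.4, -3.9]
opening: 0.185
```

Request:
send_rows(translation=[[0, 0, 0], [0, 0, 0], [0, 0, 0], [0, 0, 0], [0, 0, 0]], rotation=[[0, 0, 1], [0, 0, 1], [0, 0, 1], [0, 0, 1], [0, 0, 1]], grip=[5, 5, 5, 5, 5])

```text
time: 9.57
eef_pos: [0.4332, -0.2075, 0.1306]
tcp_rot: [0.356, 0.934, -0.0, 0.0]
contact_force: [0.1, 0.2, -4.3]
opening: 0.183
```

Request:
send_rows(translation=[[0, 0, 0], [0, 0, 0], [0, 0, 0], [0, 0, 0], [0, 0, 0]], rotation=[[0, 0, 1], [0, 0, 1], [0, 0, 1], [0, 0, 1], [0, 0, 1]], grip=[5, 5, 5, 5, 5])

```text
time: 10.2
eef_pos: [0.4332, -0.2075, 0.1306]
tcp_rot: [0.55, 0.835, -0.0, 0.0]
contact_force: [-0.4, 0.3, -3.8]
opening: 0.184
```

Request:
send_rows(translation=[[0, 0, 0], [0, 0, 0], [0, 0, 0], [0, 0, 0], [0, 0, 0]], rotation=[[0, 0, 1], [0, 0, 1], [0, 0, 1], [0, 0, 1], [0, 0, 1]], grip=[5, 5, 5, 5, 5])

```text
time: 10.82
eef_pos: [0.4332, -0.2075, 0.1306]
tcp_rot: [0.718, 0.696, -0.0, 0.0]
contact_force: [-0.1, -1.1, -4.4]
opening: 0.183
```

Request:
send_rows(translation=[[0, 0, 0], [0, 0, 0], [0, 0, 0], [0, 0, 0], [0, 0, 0]], rotation=[[0, 0, 1], [0, 0, 1], [0, 0, 1], [0, 0, 1], [0, 0, 1]], grip=[5, 5, 5, 5, 5])

```text
time: 11.45
eef_pos: [0.4331, -0.2075, 0.1306]
tcp_rot: [0.851, 0.524, -0.0, 0.0]
contact_force: [-0.9, 0.3, -4.0]
opening: 0.187
```

Request:
send_rows(translation=[[0, 0, 0], [0, 0, 0], [0, 0, 0], [0, 0, 0], [0, 0, 0]], rotation=[[0, 0, 1], [0, 0, 1], [0, 0, 1], [0, 0, 1], [0, 0, 0.2]], grip=[5, 5, 5, 5, 5])

```text
time: 12.08
eef_pos: [0.4331, -0.2073, 0.1306]
tcp_rot: [0.932, 0.362, -0.0, 0.0]
contact_force: [-0.3, 1.0, -3.7]
opening: 0.187
```

Request:
send_rows(translation=[[0, 0, 0.5], [0, 0, 0], [0, 0, 0]], rotation=[[0, 0, 0], [0, 0, 0], [0, 0, 0]], grip=[5, 5, 5])

```text
time: 12.45
eef_pos: [0.4327, -0.2064, 0.115]
tcp_rot: [0.932, 0.362, -0.0, -0.0]
contact_force: [-0.2, 0.5, -5.1]
opening: 0.182
```

```bash
python3 -c "
from h import *
plan((.4329,-.2072,.07,42.5),(.4329,-.2072,.041,None))
cam('wrist','w3.png')"
```

```text
t 12.45 at [ 0.4327 -0.2064  0.115 ] yaw 42.50 zax [-0.001  0.001 -1.   ] F [-0.2  0.5 -5.1] op 0.182
  shift 2 x [-0.007, 0.011, 0.75]
  shift 1 x [0.0, 0.0, 0.967]
```

View pics/w3.png

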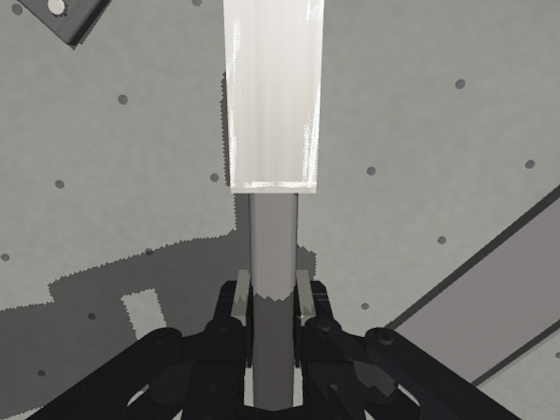

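The channel hides the stub, so I lower by dead reckoning and watch the force.

Request:
send_rows(translation=[[0, 0.02, 0.75], [0, 0.02, 0.75], [0, 0, 0.4], [0, 0, 0.3], [0, 0, 0]], rotation=[[0, 0, 0], [0, 0, 0], [0, 0, 0], [0, 0, 0], [0, 0, 0]], grip=[5, 5, 5, 5, 5])

```text
time: 13.12
eef_pos: [0.4337, -0.2073, 0.0493]
tcp_rot: [0.932, 0.362, -0.0, -0.0]
contact_force: [-0.1, -0.2, -4.2]
opening: 0.183
```

```bash
python3 -c "
from h import *
plan((.4329,-.2072,.040,42.5));print(ctrl.get_state()['wrist_torque'])"
```

```text
t 13.12 at [ 0.4337 -0.2073  0.0493] yaw 42.48 zax [-0.001  0.    -1.   ] F [-0.1 -0.2 -4.2] op 0.183
  shift 1 x [-0.016, -0.02, 0.309]
  turn 1 x -0.004
[-0.06437734  0.05374747  0.03373493]
```

Request:
send_rows(translation=[[0, 0, 0.28], [0, 0, 0], [0.014, 0.4, 0], [0.014, 0.4, 0], [0.014, 0.4, 0]], rotation=[[0, 0, 0], [0, 0, 0], [0, 0, -0.8], [0, 0, -0.8], [0, 0, -0.8]], grip=[5, 5, 5, 5, 5])

```text
time: 13.75
eef_pos: [0.4561, -0.227, 0.0394]
tcp_rot: [0.888, 0.46, -0.004, -0.008]
contact_force: [-9.6, 6.9, 3.2]
opening: 0.184
```

```bash
python3 -c "
from h import *
plan();print(ctrl.get_state()['wrist_torque'])"
```

```text
t 13.75 at [ 0.4561 -0.227   0.0394] yaw 54.78 zax [-0.014  0.011 -1.   ] F [-9.6  6.9  3.2] op 0.184
[1.71890601 1.53577773 0.50606356]
```

Request:
send_rows(translation=[[0.014, 0.4, 0], [0.014, 0.4, 0], [0.014, 0.4, 0], [0.014, 0.4, 0], [0.014, 0.4, 0]], rotation=[[0, 0, -0.8], [0, 0, -0.8], [0, 0, -0.8], [0, 0, -0.8], [0, 0, -0.8]], grip=[5, 5, 5, 5, 5])

```text
time: 14.38
eef_pos: [0.5161, -0.2573, 0.0414]
tcp_rot: [0.796, 0.605, 0.001, 0.001]
contact_force: [6.0, 0.5, -6.3]
opening: 0.186
```

```bash
python3 -c "
from h import *
plan();print(ctrl.get_state()['wrist_torque'])"
```

```text
t 14.38 at [ 0.5161 -0.2573  0.0414] yaw 74.50 zax [ 0.004 -0.001 -1.   ] F [ 6.   0.5 -6.3] op 0.186
[-0.11267726 -1.06113346 -0.27161465]
```

Request:
send_rows(translation=[[0.014, 0.4, 0], [0.014, 0.4, 0], [0.014, 0.4, 0], [0.014, 0.4, 0], [0.014, 0.4, 0]], rotation=[[0, 0, -0.8], [0, 0, -0.8], [0, 0, -0.8], [0, 0, -0.8], [0, 0, -0.8]], grip=[5, 5, 5, 5, 5])

```text
time: 15.0
eef_pos: [0.579, -0.2616, 0.0422]
tcp_rot: [0.679, 0.734, 0.004, 0.004]
contact_force: [11.2, 6.1, -6.3]
opening: 0.185
```

Request:
send_rows(translation=[[0.014, 0.4, 0], [0.014, 0.4, 0], [0.014, 0.4, 0], [0.005, 0.2, 0], [0, 0, 0]], rotation=[[0, 0, -0.8], [0, 0, -0.8], [0, 0, -0.8], [0, 0, -0.4], [0, 0, 0]], grip=[5, 5, 5, 5, 5])

```text
time: 15.62
eef_pos: [0.6151, -0.2543, 0.0409]
tcp_rot: [0.585, 0.811, -0.0, -0.0]
contact_force: [0.7, -0.1, -4.5]
opening: 0.18
```

```bash
python3 -c "
from h import *
plan();print(ctrl.get_state()['wrist_torque'])"
```

```text
t 15.62 at [ 0.6151 -0.2543  0.0409] yaw 108.46 zax [-0.  0. -1.] F [ 0.7 -0.1 -4.5] op 0.180
[-0.05140103  0.01043786  0.03320054]
```

Request:
send_rows(translation=[[0, 0, -0.5], [0, 0, -0.7], [0, 0, -1], [0, 0, -1], [0, 0, 0]], rotation=[[0, 0, 0], [0, 0, 0], [0, 0, 0], [0, 0, 0], [0, 0, -1]], grip=[5, 5, 5, 5, 5])

```text
time: 16.25
eef_pos: [0.6176, -0.2562, 0.1441]
tcp_rot: [0.548, 0.837, 0.0, 0.005]
contact_force: [0.3, -0.6, -4.4]
opening: 0.184
```

Request:
send_rows(translation=[[0, 0, 0], [0, 0, 0], [0, 0, 0], [0, 0, 0], [0, 0, 0]], rotation=[[0, 0, -1], [0, 0, -1], [0, 0, -1], [0, 0, -1], [0, 0, -1]], grip=[5, 5, 5, 5, 5])

```text
time: 16.88
eef_pos: [0.6154, -0.2549, 0.1395]
tcp_rot: [0.353, 0.935, -0.0, 0.001]
contact_force: [-0.6, 0.2, -3.9]
opening: 0.184
```

Request:
send_rows(translation=[[0, 0, 0], [0, 0, 0], [0, 0, 0], [0, 0, 0], [0, 0, 0]], rotation=[[0, 0, -1], [0, 0, -1], [0, 0, -1], [0, 0, -1], [0, 0, -1]], grip=[5, 5, 5, 5, 5])

```text
time: 17.5
eef_pos: [0.6154, -0.2549, 0.1395]
tcp_rot: [0.143, 0.99, -0.0, 0.001]
contact_force: [-0.1, 0.1, -3.0]
opening: 0.183
```

Request:
send_rows(translation=[[0, 0, 0], [0, 0, 0], [0, 0, 0], [0, 0, 0]], rotation=[[0, 0, -1], [0, 0, -1], [0, 0, -1], [0, 0, 0]], grip=[5, 5, 5, 5])

```text
time: 18.0
eef_pos: [0.6155, -0.2548, 0.1392]
tcp_rot: [0.014, 1.0, -0.001, 0.001]
contact_force: [-0.3, 0.2, -4.2]
opening: 0.184
```

```bash
python3 -c "
from h import *
plan((.535,-.4,.08,178.4),(.535,-.4,.018,None))
im=cam('top','top2.png')[0]
a=cv2.resize(im[160:260,160:380],(792,360),interpolation=cv2.INTER_CUBIC)
cv2.imwrite('pics/top2c.png',a)"
```

```text
t 18.00 at [ 0.6155 -0.2548  0.1392] yaw 178.38 zax [ 0.002 -0.001 -1.   ] F [-0.3  0.2 -4.2] op 0.184
  shift 5 x [0.509, -0.983, 0.395]
  turn 1 x -0.003
  shift 3 x [0.0, 0.0, 0.689]
```

View pics/top2c.png

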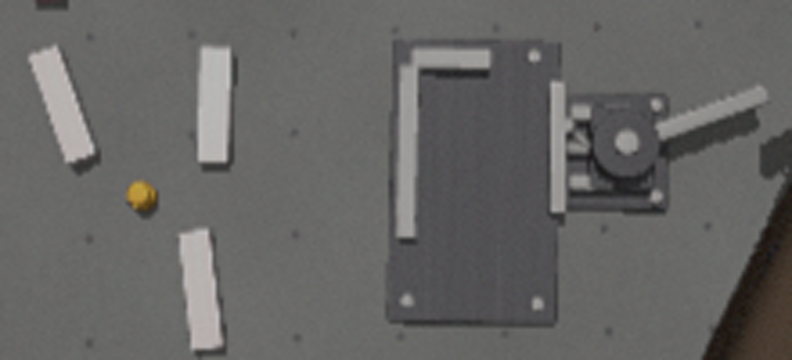

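The lever is open at its stop and the jaw is back. Next I lay the bar down in the tray.

Request:
send_rows(translation=[[0.509, -0.983, 0.3], [0.509, -0.983, 0.3], [0.509, -0.983, 0.4], [0.509, -0.983, 0.4], [0.509, -0.983, 0.5]], rotation=[[0, 0, 0], [0, 0, 0], [0, 0, 0], [0, 0, 0], [0, 0, 0]], grip=[5, 5, 5, 5, 5])

```text
time: 18.68
eef_pos: [0.5347, -0.4011, 0.0811]
tcp_rot: [0.014, 1.0, -0.001, 0.001]
contact_force: [0.7, -0.6, -4.0]
opening: 0.185
```

Request:
send_rows(translation=[[0, 0, 0.8], [0, 0, 0.7], [0, 0, 0.4], [0, 0, 0.3], [0, 0, 0]], rotation=[[0, 0, 0], [0, 0, 0], [0, 0, 0], [0, 0, 0], [0, 0, 0]], grip=[5, 5, 5, 5, 5])

```text
time: 19.3
eef_pos: [0.5359, -0.4, 0.0151]
tcp_rot: [0.013, 1.0, -0.001, 0.001]
contact_force: [0.2, 0.4, -1.6]
opening: 0.187
```

```bash
python3 -c "
from h import *
plan((.535,-.4,.0155,None))"
```

```text
t 19.30 at [ 0.5359 -0.4     0.0151] yaw 178.50 zax [ 0.001 -0.001 -1.   ] F [ 0.2  0.4 -1.6] op 0.187
  shift 1 x [0.029, -0.001, -0.012]
```

Request:
send_rows(translation=[[0, 0, 0], [0, 0, 0], [0, 0, 0], [0, 0, -0.5], [0, 0, -1]], rotation=[[0, 0, 0], [0, 0, 0], [0, 0, 0], [0, 0, 0], [0, 0, 0]], grip=[36, 36, 36, 36, 36])

```text
time: 19.92
eef_pos: [0.5341, -0.3991, 0.0589]
tcp_rot: [0.013, 1.0, 0.001, -0.001]
contact_force: [0.2, -0.3, 0.0]
opening: 0.421
```

Request:
send_rows(translation=[[0, 0, -1], [0, 0, -1], [0, 0, -1], [-0.075, 0.98, -0.6], [-0.075, 0.98, 0]], rotation=[[0, 0, 0], [0, 0, 0], [0, 0, 0], [0, 0, 0], [0, 0, 0]], grip=[36, 36, 45, 45, 45])

```text
time: 20.55
eef_pos: [0.5421, -0.3413, 0.1705]
tcp_rot: [0.014, 1.0, -0.002, 0.002]
contact_force: [0.6, -0.3, 0.4]
opening: 0.529
```

Request:
send_rows(translation=[[-0.075, 0.98, 0], [-0.075, 0.98, 0], [-0.075, 0.98, 0], [-0.075, 0.98, 0], [-0.075, 0.98, 0]], rotation=[[0, 0, 0], [0, 0, 0], [0, 0, 0], [0, 0, 0], [0, 0, 0]], grip=[45, 45, 45, 45, 45])

```text
time: 21.18
eef_pos: [0.5554, -0.1921, 0.166]
tcp_rot: [0.013, 1.0, 0.0, -0.001]
contact_force: [-0.2, -1.1, -0.4]
opening: 0.531
```

Request:
send_rows(translation=[[-0.075, 0.98, 0], [-0.075, 0.98, 0], [-0.075, 0.98, 0], [-0.075, 0.98, 0], [-0.075, 0.98, 0]], rotation=[[0, 0, 0], [0, 0, 0], [0, 0, 0], [0, 0, 0], [0, 0, 0]], grip=[45, 45, 45, 45, 45])

```text
time: 21.8
eef_pos: [0.5703, -0.0457, 0.1661]
tcp_rot: [0.013, 1.0, 0.0, -0.001]
contact_force: [0.6, 0.2, -0.3]
opening: 0.53
```

Request:
send_rows(translation=[[-0.075, 0.98, 0], [-0.075, 0.98, 0], [-0.075, 0.98, 0], [-0.075, 0.98, 0], [0, 0, 0]], rotation=[[0, 0, 0], [0, 0, 0], [0, 0, 0], [0, 0, 0], [0, 0, 0]], grip=[45, 45, 45, 45, 45])

```text
time: 22.42
eef_pos: [0.5822, 0.0719, 0.1661]
tcp_rot: [0.012, 1.0, 0.0, -0.001]
contact_force: [-0.4, 0.2, -0.4]
opening: 0.526
```

```bash
python3 -c "
from h import *
plan()
cam('wrist','w4.png')"
```

```text
t 22.43 at [0.5822 0.0719 0.1661] yaw 178.68 zax [-0.002  0.    -1.   ] F [-0.4  0.2 -0.4] op 0.526
```

View pics/w4.png

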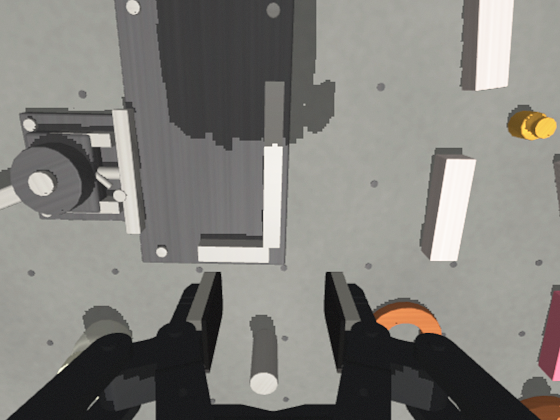

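This view shows the bed with its lower corners at (141,263) and (285,264), the fence/stop inner corner at (264,247), the jaw at (137,170), and coupon A at (448,205). I fit the bed pose from these.

```bash
cat >> h.py <<'E'
def coupons():
    im,K,p,M=cam("top");hsv=cv2.cvtColor(im,cv2.COLOR_BGR2HSV);out=[]
    m=((hsv[...,2]>140)&(hsv[...,1]<40)).astype(np.uint8)
    n,l,s,c=cv2.connectedComponentsWithStats(m)
    for k in range(1,n):
        if 150<s[k,4]<400 and 140<c[k,0]<262 and 120<c[k,1]<300:
            ys,xs=np.where(l==k);r=cv2.minAreaRect(np.c_[xs,ys].astype(np.float32))
            b=ray(cv2.boxPoints(r),.022,K,p,M)[:,:2];e=[b[1]-b[0],b[2]-b[1]];e.sort(key=np.linalg.norm)
            out.append((b.mean(0).round(4),(np.degrees(np.arctan2(e[1][1],e[1][0]))%180).round(1),[round(np.linalg.norm(v),3) for v in e]))
    return out
E
python3 - <<'E'
from h import *
from scipy.optimize import least_squares
C=load("w4.png")
pts=[((264,247),(60,45,28)),((141,263),(85,-65,12)),((285,264),(85,65,12)),((41,183),(0,-112,59)),((143,232),(50,-57,28)),((130,108),(-50,-57,28)),((265,82),(-72,45,28))]
px=np.array([a for a,_ in pts],float);B=np.array([b for _,b in pts])/1e3
def W(v):
    c,s=np.cos(v[2]),np.sin(v[2]);return np.c_[v[0]+c*B[:,0]-s*B[:,1],v[1]+s*B[:,0]+c*B[:,1],B[:,2]]
r=least_squares(lambda v:(proj(W(v),*C)-px).ravel(),[.563,.02,-.047],loss="soft_l1")
print(r.x,np.degrees(r.x[2]),(proj(W(r.x),*C)-px).round(1).tolist())
print("A quad",ray([(437,154),(475,158),(460,261),(430,259)],.022,*C).round(4).tolist())
for c in coupons():print(*c)
E
```

```text
[ 0.56494401  0.02099922 -0.04815558] -2.759111246374047 [[-0.6, -0.1], [0.9, -1.0], [0.4, 1.2], [0.5, -0.3], [-1.9, 1.2], [-1.5, 0.7], [1.3, -1.2]]
A quad [[0.5527, 0.2026, 0.022], [0.5566, 0.2331, 0.022], [0.6473, 0.2342, 0.022], [0.6447, 0.2078, 0.022]]
[0.6025 0.337 ] 19.5 [np.float64(0.023), np.float64(0.089)]
[0.6002 0.2197] 179.6 [np.float64(0.022), np.float64(0.087)]
[0.4575 0.2311] 6.4 [np.float64(0.023), np.float64(0.089)]
```

```bash
cat >> h.py <<'E'
BED=np.array([.5649,.0210]);BY=np.radians(-2.76)
def bed(x,y):
    c,s=np.cos(BY),np.sin(BY);return BED+np.array([c*x-s*y,s*x+c*y])/1e3
E
python3 - <<'E'
from h import *
plan((.602,.2197,.1,179.6),(.602,.2197,.006,None))
b=bed(28,-5);print("after:")
plan((b[0],b[1],.1,87.2),(b[0],b[1],.02,None),start=(.602,.2197,.1,179.6))
E
```

```text
t 22.52 at [0.5826 0.0699 0.1664] yaw 178.55 zax [-0.001 -0.    -1.   ] F [ 0.6 -0.7 -0.2] op 0.525
  shift 6 x [-0.087, 0.834, 0.369]
  turn 1 x -0.210
  shift 4 x [0.0, 0.0, 0.783]
after:
  shift 7 x [0.038, -0.977, -0.0]
  turn 19 x 0.973
  shift 3 x [0.0, 0.0, 0.889]
```

Request:
send_rows(translation=[[-0.09, 0.83, 0.2], [-0.09, 0.83, 0.4], [-0.09, 0.83, 0.4], [-0.09, 0.83, 0.4], [-0.09, 0.83, 0.4]], rotation=[[0, 0, 0], [0, 0, 0], [0, 0, 0], [0, 0, 0], [0, 0, 0]], grip=[45, 45, 45, 45, 45])

```text
time: 23.15
eef_pos: [0.6002, 0.1932, 0.1124]
tcp_rot: [0.014, 1.0, -0.0, -0.0]
contact_force: [-0.0, 0.7, 0.7]
opening: 0.524
```

Request:
send_rows(translation=[[-0.09, 0.83, 0.4], [0, 0, 0.9], [0, 0, 0.9], [0, 0, 0.8], [0, 0, 0.4]], rotation=[[0, 0, -0.2], [0, 0, 0], [0, 0, 0], [0, 0, 0], [0, 0, 0]], grip=[45, 45, 45, 45, 45])

```text
time: 23.78
eef_pos: [0.6025, 0.2172, 0.0091]
tcp_rot: [0.005, 1.0, -0.0, -0.002]
contact_force: [-0.3, 0.0, -1.2]
opening: 0.521
```

Request:
send_rows(translation=[[0, 0, 0.15], [0, 0, 0], [0, 0, 0], [0, 0, 0], [0, 0, 0]], rotation=[[0, 0, 0], [0, 0, 0], [0, 0, 0], [0, 0, 0], [0, 0, 0]], grip=[45, 30, 10, 10, 10], squeeze=80)

```text
time: 24.4
eef_pos: [0.6046, 0.2186, 0.0079]
tcp_rot: [0.005, 1.0, 0.0, 0.001]
contact_force: [-0.4, -1.2, 4.9]
opening: 0.257
```

```bash
python3 -c "
from h import *
plan()"
```

```text
t 24.40 at [0.6046 0.2186 0.0079] yaw 179.48 zax [ 0.002  0.    -1.   ] F [-0.4 -1.2  4.9] op 0.257
```

Request:
send_rows(translation=[[0, 0, -0.6], [0, 0, -1], [0, 0, -1], [0.05, -0.98, -0.8], [0.05, -0.98, 0]], rotation=[[0, 0, 0], [0, 0, 0], [0, 0, 0], [0, 0, 0], [0, 0, 0]], grip=[10, 10, 10, 10, 10])

```text
time: 25.02
eef_pos: [0.6015, 0.1597, 0.1123]
tcp_rot: [0.004, 1.0, 0.0, 0.003]
contact_force: [0.7, -0.8, -0.9]
opening: 0.256
```

Request:
send_rows(translation=[[0.05, -0.98, 0], [0.05, -0.98, 0], [0.05, -0.98, 0], [0.05, -0.98, 0], [0.05, -0.98, 0]], rotation=[[0, 0, 0], [0, 0, 0], [0, 0, 0], [0, 0, 0], [0, 0, 0]], grip=[10, 10, 10, 10, 10])

```text
time: 25.65
eef_pos: [0.5907, 0.012, 0.109]
tcp_rot: [0.005, 1.0, 0.0, -0.0]
contact_force: [0.8, 0.2, -0.5]
opening: 0.256
```

Request:
send_rows(translation=[[0, 0, 0], [0, 0, 0], [0, 0, 0], [0, 0, 0], [0, 0, 0]], rotation=[[0, 0, 1], [0, 0, 1], [0, 0, 1], [0, 0, 1], [0, 0, 1]], grip=[10, 10, 10, 10, 10])

```text
time: 26.28
eef_pos: [0.5908, 0.0129, 0.109]
tcp_rot: [0.222, 0.975, -0.0, -0.0]
contact_force: [-0.2, -0.3, -1.0]
opening: 0.256
```

Request:
send_rows(translation=[[0, 0, 0], [0, 0, 0], [0, 0, 0], [0, 0, 0], [0, 0, 0]], rotation=[[0, 0, 1], [0, 0, 1], [0, 0, 1], [0, 0, 1], [0, 0, 1]], grip=[10, 10, 10, 10, 10])

```text
time: 26.9
eef_pos: [0.5908, 0.013, 0.109]
tcp_rot: [0.428, 0.904, -0.0, -0.0]
contact_force: [0.2, 0.2, -0.6]
opening: 0.258
```

Request:
send_rows(translation=[[0, 0, 0], [0, 0, 0], [0, 0, 0], [0, 0, 0], [0, 0, 0]], rotation=[[0, 0, 1], [0, 0, 1], [0, 0, 1], [0, 0, 1], [0, 0, 1]], grip=[10, 10, 10, 10, 10])

```text
time: 27.52
eef_pos: [0.5908, 0.0129, 0.109]
tcp_rot: [0.613, 0.79, -0.0, -0.0]
contact_force: [-0.3, 0.0, -0.5]
opening: 0.256
```

Request:
send_rows(translation=[[0, 0, 0], [0, 0, 0], [0, 0, 0], [0, 0, 0.5], [0, 0, 0.5]], rotation=[[0, 0, 1], [0, 0, 1], [0, 0, 1], [0, 0, 0.45], [0, 0, 0]], grip=[10, 10, 10, 10, 10])

```text
time: 28.15
eef_pos: [0.5911, 0.0129, 0.0786]
tcp_rot: [0.724, 0.69, 0.0, 0.0]
contact_force: [0.2, -0.5, -1.7]
opening: 0.253
```

```bash
python3 -c "
from h import *
b=bed(28,-7)
plan((*b,.03,87.2),(*b,.0205,None))
cam('wrist','w5.png')"
```

```text
t 28.15 at [0.5911 0.0129 0.0786] yaw 87.26 zax [ 0. -0. -1.] F [ 0.2 -0.5 -1.7] op 0.253
  shift 2 x [-0.003, 0.024, 0.81]
  turn 1 x 0.012
  shift 1 x [0.0, 0.0, 0.317]
```

View pics/w5.png

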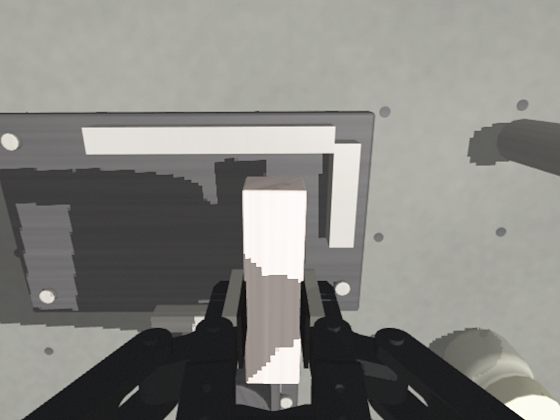

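Coupon A hangs over the bed, with its fence-side end at (275,189). I check that end against the fence face.

```bash
python3 -c "
from h import *
C=load('w5.png');W=ray([(246,190),(305,190),(249,380),(300,380)],.0926,*C)[:,:2]
c,s=np.cos(BY),np.sin(BY);print((((W-BED)@np.array([[c,-s],[s,c]]))*1e3).round(1))"
```

```text
[[ 17.8  42.1]
 [ 39.4  42.1]
 [ 17.  -45.7]
 [ 39.7 -45.8]]
```

Request:
send_rows(translation=[[-0.08, 0, 0.8], [0, 0, 0.8], [0, 0, 0.2], [0, 0, 0.13], [0, 0, 0]], rotation=[[0, 0, 0], [0, 0, 0], [0, 0, 0], [0, 0, 0], [0, 0, 0]], grip=[10, 10, 10, 10, 10])

```text
time: 28.82
eef_pos: [0.5916, 0.0104, 0.0214]
tcp_rot: [0.724, 0.69, 0.0, 0.0]
contact_force: [0.5, -0.2, -0.7]
opening: 0.256
```

Request:
send_rows(translation=[[0, 0, 0], [0, 0, 0], [0, 0, 0], [0, 0, -0.5], [0, 0, -1]], rotation=[[0, 0, 0], [0, 0, 0], [0, 0, 0], [0, 0, 0], [0, 0, 0]], grip=[30, 35, 35, 35, 35])

```text
time: 29.45
eef_pos: [0.5901, 0.0105, 0.0656]
tcp_rot: [0.724, 0.69, -0.001, -0.001]
contact_force: [0.3, 0.3, 0.1]
opening: 0.407
```

Request:
send_rows(translation=[[0, 0, -1], [0, 0, -1], [0, 0, 0]], rotation=[[0, 0, 0], [0, 0, 0], [0, 0, 0]], grip=[45, 45, 45])

```text
time: 29.82
eef_pos: [0.5935, 0.0101, 0.1301]
tcp_rot: [0.724, 0.69, 0.002, 0.003]
contact_force: [0.0, -0.1, -0.0]
opening: 0.522
```

```bash
python3 -c "
from h import *
for c in coupons():print(*c)
plan((.460,.2311,.1,6.4),(.460,.2311,.006,None))"
```

```text
[0.6025 0.3369] 19.5 [np.float64(0.023), np.float64(0.089)]
[0.4575 0.231 ] 6.4 [np.float64(0.023), np.float64(0.089)]
t 29.88 at [0.5921 0.0102 0.1278] yaw 87.23 zax [ 0.004 -0.001 -1.   ] F [ 0.8  0.7 -0.6] op 0.528
  shift 8 x [0.893, -0.594, 0.116]
  turn 17 x 0.951
  shift 4 x [0.0, 0.0, 0.783]
```

Request:
send_rows(translation=[[0.89, -0.6, 0], [0.89, -0.6, 0], [0.89, -0.6, 0.1], [0.89, -0.6, 0.1], [0.89, -0.6, 0.1]], rotation=[[0, 0, 0], [0, 0, 0], [0, 0, 0], [0, 0, 0], [0, 0, 0]], grip=[45, 45, 45, 45, 45])

```text
time: 30.5
eef_pos: [0.5059, 0.1488, 0.115]
tcp_rot: [0.724, 0.69, -0.001, -0.001]
contact_force: [1.0, 1.3, -0.8]
opening: 0.526
```

Request:
send_rows(translation=[[0.89, -0.6, 0.1], [0.89, -0.6, 0.1], [0.9, -0.57, 0.1], [0, 0, 0], [0, 0, 0]], rotation=[[0, 0, 0], [0, 0, 0], [0, 0, 0], [0, 0, 1], [0, 0, 1]], grip=[45, 45, 45, 45, 45])

```text
time: 31.12
eef_pos: [0.4569, 0.2311, 0.106]
tcp_rot: [0.782, 0.623, -0.002, -0.001]
contact_force: [0.1, 0.2, 0.4]
opening: 0.529
```

Request:
send_rows(translation=[[0, 0, 0], [0, 0, 0], [0, 0, 0], [0, 0, 0], [0, 0, 0]], rotation=[[0, 0, 1], [0, 0, 1], [0, 0, 1], [0, 0, 1], [0, 0, 1]], grip=[45, 45, 45, 45, 45])

```text
time: 31.75
eef_pos: [0.4573, 0.2306, 0.106]
tcp_rot: [0.899, 0.439, -0.002, -0.0]
contact_force: [-0.0, -0.0, -0.2]
opening: 0.529
```

Request:
send_rows(translation=[[0, 0, 0], [0, 0, 0], [0, 0, 0], [0, 0, 0], [0, 0, 0]], rotation=[[0, 0, 1], [0, 0, 1], [0, 0, 1], [0, 0, 1], [0, 0, 1]], grip=[45, 45, 45, 45, 45])

```text
time: 32.38
eef_pos: [0.4573, 0.2306, 0.1061]
tcp_rot: [0.972, 0.234, -0.002, 0.0]
contact_force: [-1.0, 0.4, -0.5]
opening: 0.525
```

Request:
send_rows(translation=[[0, 0, 0], [0, 0, 0], [0, 0, 0], [0, 0, 0.5], [0, 0, 0.5]], rotation=[[0, 0, 1], [0, 0, 1], [0, 0, 1], [0, 0, 1], [0, 0, 0.17]], grip=[45, 45, 45, 45, 45])

```text
time: 33.0
eef_pos: [0.4576, 0.2307, 0.076]
tcp_rot: [0.998, 0.056, -0.001, 0.0]
contact_force: [-0.9, 0.4, -0.5]
opening: 0.529
```

```bash
python3 -c "
from h import *
for c in coupons():print(*c)
plan((.460,.2311,.006,6.4))"
```

```text
[0.6025 0.3369] 19.2 [np.float64(0.023), np.float64(0.089)]
t 33.05 at [0.456  0.2302 0.0738] yaw 6.38 zax [-0.006 -0.002 -1.   ] F [-0.5 -0.1 -1.2] op 0.525
  shift 3 x [0.045, -0.005, 0.753]
  turn 1 x -0.004
```

Request:
send_rows(translation=[[0.04, 0, 0.8], [0.04, 0, 0.8], [0, 0, 0.4], [0, 0, 0.25], [0, 0, 0]], rotation=[[0, 0, 0], [0, 0, 0], [0, 0, 0], [0, 0, 0], [0, 0, 0]], grip=[45, 45, 45, 45, 45])

```text
time: 33.67
eef_pos: [0.4607, 0.2312, 0.01]
tcp_rot: [0.998, 0.056, -0.0, 0.0]
contact_force: [0.6, -0.4, 0.2]
opening: 0.527
```

Request:
send_rows(translation=[[0, 0, 0], [0, 0, 0], [0, 0, 0], [0, 0, 0]], rotation=[[0, 0, 0], [0, 0, 0], [0, 0, 0], [0, 0, 0]], grip=[30, 10, 10, 10])

```text
time: 34.17
eef_pos: [0.4618, 0.2315, 0.0115]
tcp_rot: [0.998, 0.056, 0.001, -0.0]
contact_force: [0.3, -0.2, 5.7]
opening: 0.256
```

```bash
python3 -c "
from h import *
b=bed(-17,-6)
p,y,s=pose()
plan((p[0],p[1],.11,None),(*b,.11,87.2),(*b,.0205,None))"
```

```text
t 34.17 at [0.4618 0.2315 0.0115] yaw 6.38 zax [ 0.002  0.    -1.   ] F [ 0.3 -0.2  5.7] op 0.256
  shift 4 x [0.0, 0.0, -0.821]
  shift 8 x [0.255, 0.933, -0.0]
  turn 17 x -0.951
  shift 3 x [0.0, 0.0, 0.994]
```

Request:
send_rows(translation=[[0, 0, -0.6], [0, 0, -1], [0, 0, -1], [0.255, 0.933, -0.7], [0.255, 0.933, 0]], rotation=[[0, 0, 0], [0, 0, 0], [0, 0, 0], [0, 0, 0], [0, 0, 0]], grip=[10, 10, 10, 10, 10])

```text
time: 34.8
eef_pos: [0.4839, 0.1772, 0.1123]
tcp_rot: [0.998, 0.056, 0.003, -0.0]
contact_force: [-0.2, 0.4, -0.6]
opening: 0.254
```

Request:
send_rows(translation=[[0.255, 0.933, 0], [0.255, 0.933, 0], [0.255, 0.933, 0], [0.255, 0.933, 0], [0.255, 0.933, 0]], rotation=[[0, 0, 0], [0, 0, 0], [0, 0, 0], [0, 0, 0], [0, 0, 0]], grip=[10, 10, 10, 10, 10])

```text
time: 35.42
eef_pos: [0.5358, 0.0416, 0.1097]
tcp_rot: [0.998, 0.056, 0.0, -0.0]
contact_force: [0.6, 0.3, -1.1]
opening: 0.256
```

Request:
send_rows(translation=[[0.255, 0.933, 0], [0, 0, 0], [0, 0, 0], [0, 0, 0], [0, 0, 0]], rotation=[[0, 0, 0], [0, 0, -1], [0, 0, -1], [0, 0, -1], [0, 0, -1]], grip=[10, 10, 10, 10, 10])

```text
time: 36.05
eef_pos: [0.5462, 0.0155, 0.1096]
tcp_rot: [0.973, 0.229, -0.0, -0.0]
contact_force: [-0.2, -0.2, -1.3]
opening: 0.25
```

Request:
send_rows(translation=[[0, 0, 0], [0, 0, 0], [0, 0, 0], [0, 0, 0], [0, 0, 0]], rotation=[[0, 0, -1], [0, 0, -1], [0, 0, -1], [0, 0, -1], [0, 0, -1]], grip=[10, 10, 10, 10, 10])

```text
time: 36.67
eef_pos: [0.5462, 0.0156, 0.1096]
tcp_rot: [0.901, 0.435, -0.0, -0.0]
contact_force: [-0.1, -0.7, -1.8]
opening: 0.256
```

Request:
send_rows(translation=[[0, 0, 0], [0, 0, 0], [0, 0, 0], [0, 0, 0], [0, 0, 0]], rotation=[[0, 0, -1], [0, 0, -1], [0, 0, -1], [0, 0, -1], [0, 0, -1]], grip=[10, 10, 10, 10, 10])

```text
time: 37.3
eef_pos: [0.5462, 0.0156, 0.1096]
tcp_rot: [0.785, 0.619, -0.0, -0.0]
contact_force: [-0.2, -0.3, -2.5]
opening: 0.253
```

Request:
send_rows(translation=[[0, 0, 0], [0, 0, 0], [0, 0, 0.5], [0, 0, 0.5], [0, 0, 0]], rotation=[[0, 0, -1], [0, 0, -1], [0, 0, -0.16], [0, 0, 0], [0, 0, 0]], grip=[10, 10, 10, 10, 10])

```text
time: 37.92
eef_pos: [0.5446, 0.0158, 0.0766]
tcp_rot: [0.725, 0.689, -0.002, -0.002]
contact_force: [0.3, 0.5, -0.5]
opening: 0.256
```

```bash
python3 -c "
from h import *
b=bed(-17,-5)
plan((*b,.024,87.2))
cam('wrist','w6.png')"
```

```text
t 37.92 at [0.5446 0.0158 0.0766] yaw 87.13 zax [-0.005  0.001 -1.   ] F [ 0.3  0.5 -0.5] op 0.256
  shift 2 x [0.02, 0.051, 0.876]
  turn 1 x -0.013
```

View pics/w6.png

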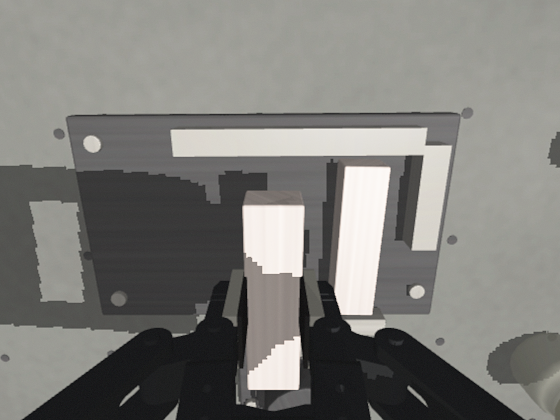

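Request:
send_rows(translation=[[0.13, -0.05, 0.7], [0, 0, 0.7], [0, 0, 0.2], [0, 0, 0.14], [0, 0, 0]], rotation=[[0, 0, 0], [0, 0, 0], [0, 0, 0], [0, 0, 0], [0, 0, 0]], grip=[10, 10, 10, 10, 10])

```text
time: 38.6
eef_pos: [0.5457, 0.0194, 0.0275]
tcp_rot: [0.724, 0.689, 0.0, 0.0]
contact_force: [-0.8, -0.2, -0.8]
opening: 0.255
```

Request:
send_rows(translation=[[0, 0, 0], [0, 0, 0], [0, 0, -0.3], [0, 0, -0.7], [0, 0, -1]], rotation=[[0, 0, 0], [0, 0, 0], [0, 0, 0], [0, 0, 0], [0, 0, 0]], grip=[28, 28, 28, 28, 28])

```text
time: 39.22
eef_pos: [0.5447, 0.0195, 0.0876]
tcp_rot: [0.724, 0.689, -0.0, -0.001]
contact_force: [-0.7, -0.1, 0.2]
opening: 0.33
```

Request:
send_rows(translation=[[0, 0, -1], [0, 0, -0.5], [0, 0, 0]], rotation=[[0, 0, 0], [0, 0, 0], [0, 0, 0]], grip=[45, 45, 45])

```text
time: 39.6
eef_pos: [0.5461, 0.0193, 0.1335]
tcp_rot: [0.724, 0.689, 0.001, 0.001]
contact_force: [-0.4, 0.3, -0.4]
opening: 0.525
```

```bash
python3 -c "
from h import *
for c in coupons():print(*c)
plan((.604,.336,.1,19.5),(.604,.336,.006,None))"
```

```text
[0.6025 0.3369] 19.3 [np.float64(0.023), np.float64(0.089)]
t 39.65 at [0.5452 0.0195 0.132 ] yaw 87.18 zax [ 0. -0. -1.] F [-0.4 -0.   0. ] op 0.528
  shift 11 x [0.967, 0.131, 0.097]
  turn 14 x 0.967
  shift 4 x [0.0, 0.0, 0.783]
```

Request:
send_rows(translation=[[0.967, 0.131, 0.1], [0.967, 0.131, 0.1], [0.967, 0.131, 0.1], [0.967, 0.131, 0.1], [0.967, 0.131, 0.1]], rotation=[[0, 0, 0], [0, 0, 0], [0, 0, 0], [0, 0, 0], [0, 0, 0]], grip=[45, 45, 45, 45, 45])

```text
time: 40.28
eef_pos: [0.5709, 0.1641, 0.1146]
tcp_rot: [0.724, 0.689, -0.002, -0.001]
contact_force: [0.7, -0.3, -1.2]
opening: 0.528
```

Request:
send_rows(translation=[[0.967, 0.131, 0.1], [0.967, 0.131, 0.1], [0.967, 0.131, 0.1], [0.967, 0.131, 0.1], [0.967, 0.131, 0.1]], rotation=[[0, 0, 0], [0, 0, 0], [0, 0, 0], [0, 0, 0], [0, 0, 0]], grip=[45, 45, 45, 45, 45])

```text
time: 40.9
eef_pos: [0.5977, 0.3078, 0.0993]
tcp_rot: [0.724, 0.689, -0.002, -0.001]
contact_force: [1.1, 0.1, -0.0]
opening: 0.526
```

Request:
send_rows(translation=[[0.967, 0.131, 0.1], [0, 0, 0], [0, 0, 0], [0, 0, 0], [0, 0, 0]], rotation=[[0, 0, 0], [0, 0, 1], [0, 0, 1], [0, 0, 1], [0, 0, 1]], grip=[45, 45, 45, 45, 45])

```text
time: 41.52
eef_pos: [0.6029, 0.3356, 0.0963]
tcp_rot: [0.834, 0.552, -0.002, -0.0]
contact_force: [-0.9, 0.2, -0.6]
opening: 0.528
```

Request:
send_rows(translation=[[0, 0, 0], [0, 0, 0], [0, 0, 0], [0, 0, 0], [0, 0, 0]], rotation=[[0, 0, 1], [0, 0, 1], [0, 0, 1], [0, 0, 1], [0, 0, 1]], grip=[45, 45, 45, 45, 45])

```text
time: 42.15
eef_pos: [0.6029, 0.3355, 0.0963]
tcp_rot: [0.934, 0.358, -0.002, 0.0]
contact_force: [-0.1, 0.1, -0.4]
opening: 0.523
```

Request:
send_rows(translation=[[0, 0, 0], [0, 0, 0], [0, 0, 0], [0, 0, 0], [0, 0, 0]], rotation=[[0, 0, 1], [0, 0, 1], [0, 0, 1], [0, 0, 1], [0, 0, 0.54]], grip=[45, 45, 45, 45, 45])

```text
time: 42.78
eef_pos: [0.6029, 0.3355, 0.0963]
tcp_rot: [0.986, 0.168, -0.002, 0.0]
contact_force: [0.8, -0.1, -0.3]
opening: 0.526
```

```bash
python3 -c "
from h import *
for c in coupons():print(*c)
plan((.604,.336,.006,19.5))
im,K,p,M=cam('wrist')
m=cv2.inRange(cv2.cvtColor(im,cv2.COLOR_BGR2HSV),(0,0,190),(180,45,255))
n,l,s,c=cv2.connectedComponentsWithStats(m)
for k in range(1,n):
  if s[k,4]>1500: print(s[k],c[k].round(),ray(c[k],.022,K,p,M).round(4))"
```

```text
t 42.83 at [0.6029 0.3355 0.0964] yaw 19.32 zax [-0.004 -0.001 -1.   ] F [0.8 0.2 0.2] op 0.527
  shift 4 x [0.01, -0.001, 0.753]
  turn 1 x -0.035
[   0  108   50  125 1538] [ 29. 170.] [[0.5895 0.4873 0.022 ]]
[ 250  154   40  108 3916] [270. 205.] [[0.6164 0.3425 0.022 ]]
```

Request:
send_rows(translation=[[0.02, 0, 0.8], [0, 0, 0.8], [0, 0, 0.8], [0, 0, 0.4], [0, 0, 0.25]], rotation=[[0, 0, 0], [0, 0, 0], [0, 0, 0], [0, 0, 0], [0, 0, 0]], grip=[45, 45, 45, 45, 45])

```text
time: 43.5
eef_pos: [0.6043, 0.3361, 0.006]
tcp_rot: [0.986, 0.169, -0.001, 0.0]
contact_force: [-0.2, -0.1, 0.1]
opening: 0.533
```

Request:
send_rows(translation=[[0, 0, 0], [0, 0, 0], [0, 0, 0], [0, 0, 0], [0, 0, 0]], rotation=[[0, 0, 0], [0, 0, 0], [0, 0, 0], [0, 0, 0], [0, 0, 0]], grip=[45, 30, 10, 10, 10])

```text
time: 44.12
eef_pos: [0.6058, 0.3367, 0.0092]
tcp_rot: [0.986, 0.169, 0.001, -0.0]
contact_force: [0.5, 0.1, 6.2]
opening: 0.256
```

```bash
python3 -c "
from h import *
b=bed(-66,-5)
p,y,s=pose()
plan((p[0],p[1],.11,None),(*b,.11,87.2),(*b,.0205,None))"
```

```text
t 44.12 at [0.6058 0.3367 0.0092] yaw 19.48 zax [ 0.003  0.001 -1.   ] F [0.5 0.1 6.2] op 0.256
  shift 4 x [0.0, 0.0, -0.84]
  shift 9 x [-0.766, 0.976, -0.0]
  turn 14 x -0.967
  shift 3 x [0.0, 0.0, 0.994]
```

Request:
send_rows(translation=[[0, 0, -0.6], [0, 0, -1], [0, 0, -1], [-0.766, 0.976, -0.7], [-0.766, 0.976, 0]], rotation=[[0, 0, 0], [0, 0, 0], [0, 0, 0], [0, 0, 0], [0, 0, 0]], grip=[10, 10, 10, 10, 10])

```text
time: 44.75
eef_pos: [0.5819, 0.2656, 0.1095]
tcp_rot: [0.985, 0.17, 0.002, -0.0]
contact_force: [-0.3, -0.1, -0.6]
opening: 0.254
```

Request:
send_rows(translation=[[-0.766, 0.976, 0], [-0.766, 0.976, 0], [-0.766, 0.976, 0], [-0.766, 0.976, 0], [-0.766, 0.976, 0]], rotation=[[0, 0, 0], [0, 0, 0], [0, 0, 0], [0, 0, 0], [0, 0, 0]], grip=[10, 10, 10, 10, 10])

```text
time: 45.38
eef_pos: [0.5205, 0.0883, 0.1067]
tcp_rot: [0.986, 0.169, -0.0, 0.0]
contact_force: [0.5, -0.1, -1.1]
opening: 0.254
```

Request:
send_rows(translation=[[-0.766, 0.976, 0], [-0.766, 0.976, 0], [0, 0, 0], [0, 0, 0], [0, 0, 0]], rotation=[[0, 0, 0], [0, 0, 0], [0, 0, -1], [0, 0, -1], [0, 0, -1]], grip=[10, 10, 10, 10, 10])

```text
time: 46.0
eef_pos: [0.497, 0.0187, 0.1067]
tcp_rot: [0.955, 0.298, -0.0, -0.0]
contact_force: [-0.2, 0.7, -1.6]
opening: 0.252
```

Request:
send_rows(translation=[[0, 0, 0], [0, 0, 0], [0, 0, 0], [0, 0, 0], [0, 0, 0]], rotation=[[0, 0, -1], [0, 0, -1], [0, 0, -1], [0, 0, -1], [0, 0, -1]], grip=[10, 10, 10, 10, 10])

```text
time: 46.62
eef_pos: [0.4971, 0.0189, 0.1066]
tcp_rot: [0.868, 0.497, -0.0, -0.0]
contact_force: [-0.4, 0.5, -1.5]
opening: 0.258
```

Request:
send_rows(translation=[[0, 0, 0], [0, 0, 0], [0, 0, 0], [0, 0, 0], [0, 0, 0]], rotation=[[0, 0, -1], [0, 0, -1], [0, 0, -1], [0, 0, -1], [0, 0, -1]], grip=[10, 10, 10, 10, 10])

```text
time: 47.25
eef_pos: [0.4971, 0.0189, 0.1066]
tcp_rot: [0.739, 0.673, -0.0, -0.0]
contact_force: [-0.2, 0.1, -1.8]
opening: 0.256
```

Request:
send_rows(translation=[[0, 0, 0], [0, 0, 0.5], [0, 0, 0.5], [0, 0, 0]], rotation=[[0, 0, -0.54], [0, 0, 0], [0, 0, 0], [0, 0, 0]], grip=[10, 10, 10, 10])

```text
time: 47.75
eef_pos: [0.4956, 0.0192, 0.074]
tcp_rot: [0.724, 0.689, -0.002, -0.002]
contact_force: [-0.2, -0.4, -1.2]
opening: 0.255
```

```bash
python3 -c "
from h import *
b=bed(-66,-5)
plan((*b,.0215,87.2))
cam('wrist','w7.png')"
```

```text
t 47.75 at [0.4956 0.0192 0.074 ] yaw 87.15 zax [-0.005  0.001 -1.   ] F [-0.2 -0.4 -1.2] op 0.255
  shift 2 x [0.003, 0.052, 0.876]
  turn 1 x -0.010
```

View pics/w7.png

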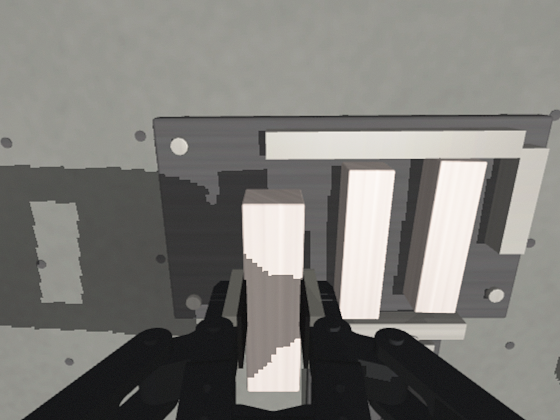

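Request:
send_rows(translation=[[0.1, 0, 0.7], [0, 0, 0.7], [0, 0, 0.2], [0, 0, 0.15], [0, 0, 0]], rotation=[[0, 0, 0], [0, 0, 0], [0, 0, 0], [0, 0, 0], [0, 0, 0]], grip=[10, 10, 10, 10, 10])

```text
time: 48.42
eef_pos: [0.4982, 0.0217, 0.0244]
tcp_rot: [0.724, 0.689, 0.0, 0.0]
contact_force: [0.3, -0.2, -0.8]
opening: 0.252
```

Request:
send_rows(translation=[[0, 0, 0], [0, 0, 0], [0, 0, -0.3], [0, 0, -0.7], [0, 0, -1]], rotation=[[0, 0, 0], [0, 0, 0], [0, 0, 0], [0, 0, 0], [0, 0, 0]], grip=[28, 28, 28, 28, 28])

```text
time: 49.05
eef_pos: [0.4972, 0.0219, 0.0846]
tcp_rot: [0.724, 0.689, -0.0, -0.001]
contact_force: [0.8, -0.1, 0.3]
opening: 0.329
```

```bash
python3 -c "
from h import *
b=bed(-108,10);c=bed(-40,10)
plan((*b,.08,87.24),(*b,.019,None),(*c,.019,None))"
```

```text
t 49.05 at [0.4972 0.0219 0.0846] yaw 87.17 zax [-0.001  0.    -1.   ] F [ 0.8 -0.1  0.3] op 0.329
  shift 2 x [0.205, -0.673, 0.077]
  turn 1 x -0.014
  shift 3 x [0.0, 0.0, 0.678]
  shift 3 x [0.0, 0.756, -0.0]
```

Next I close the fingers, drop in behind the row and push it along +x slowly.

Request:
send_rows(translation=[[0.2, -0.67, 0], [0.2, -0.67, 0.1], [0, 0, 0.7], [0, 0, 0.7], [0, 0, 0.6]], rotation=[[0, 0, 0], [0, 0, 0], [0, 0, 0], [0, 0, 0], [0, 0, 0]], grip=[0, 0, 0, 0, 0])

```text
time: 49.68
eef_pos: [0.4586, 0.0358, 0.0213]
tcp_rot: [0.724, 0.689, 0.0, 0.001]
contact_force: [-0.1, -0.2, -0.1]
opening: -0.001
```

Request:
send_rows(translation=[[0, 0, 0.05], [0, 0.3, 0], [0, 0.3, 0], [0, 0.3, 0], [0, 0.3, 0]], rotation=[[0, 0, 0], [0, 0, 0], [0, 0, 0], [0, 0, 0], [0, 0, 0]], grip=[0, 0, 0, 0, 0])

```text
time: 50.3
eef_pos: [0.495, 0.034, 0.0198]
tcp_rot: [0.724, 0.689, 0.0, 0.0]
contact_force: [-0.9, -0.5, 0.1]
opening: 0.0
```

Request:
send_rows(translation=[[0, 0.3, 0], [0, 0.3, 0], [0, 0.3, 0], [0, 0.3, 0], [0, 0, 0]], rotation=[[0, 0, 0], [0, 0, 0], [0, 0, 0], [0, 0, 0], [0, 0, 0]], grip=[0, 0, 0, 0, 0])

```text
time: 50.92
eef_pos: [0.5307, 0.0321, 0.0194]
tcp_rot: [0.724, 0.689, 0.0, 0.0]
contact_force: [-1.2, -1.0, 0.5]
opening: -0.001
```

```bash
python3 -c "
from h import *
c=bed(-30,10)
plan((*c,.019,None))"
```

```text
t 50.92 at [0.5307 0.0321 0.0194] yaw 87.18 zax [ 0. -0. -1.] F [-1.2 -1.   0.5] op -0.001
  shift 1 x [0.019, 0.158, 0.012]
```

Request:
send_rows(translation=[[0, 0.12, 0], [0, 0.1, 0], [0, 0, 0]], rotation=[[0, 0, 0], [0, 0, 0], [0, 0, 0]], grip=[0, 0, 0])

```text
time: 51.3
eef_pos: [0.5321, 0.0324, 0.0183]
tcp_rot: [0.724, 0.69, -0.004, -0.005]
contact_force: [-12.1, -0.6, 7.1]
opening: 0.001
```

Request:
send_rows(translation=[[0, 0.05, 0], [0, 0.05, 0], [0, 0, 0]], rotation=[[0, 0, 0], [0, 0, 0], [0, 0, 0]], grip=[0, 0, 0])

```text
time: 51.68
eef_pos: [0.5327, 0.0323, 0.0178]
tcp_rot: [0.724, 0.69, -0.006, -0.007]
contact_force: [-17.0, -0.9, 11.1]
opening: -0.001
```

```bash
python3 -c "
from h import *
plan((*bed(-26,10),.019,None))
im=cam('top')[0]
cv2.imwrite('pics/top3.png',cv2.resize(im[155:265,255:385],(780,660)[:2] if 0 else (709,600),interpolation=cv2.INTER_CUBIC))"
```

```text
t 51.67 at [0.5327 0.0323 0.0178] yaw 87.22 zax [-0.019  0.001 -1.   ] F [-17.   -0.9  11.1] op -0.001
  shift 1 x [0.009, 0.223, -0.041]
```

The row is hard up against the stop at 17 N. I back off, rise and look.

Request:
send_rows(translation=[[0, -0.4, 0], [0, -0.6, 0], [0, 0, -1], [0, 0, -1], [0, 0, -1]], rotation=[[0, 0, 0], [0, 0, 0], [0, 0, 0], [0, 0, 0], [0, 0, 0]], grip=[0, 0, 0, 0, 0])

```text
time: 52.35
eef_pos: [0.5106, 0.0332, 0.1109]
tcp_rot: [0.724, 0.689, 0.001, 0.001]
contact_force: [-0.7, 0.2, -0.2]
opening: -0.003
```

Request:
send_rows(translation=[[0, 0, -1], [-0.5, 0.4, -1], [-0.5, 0.4, 0], [0, 0, 0]], rotation=[[0, 0, 0], [0, 0, 0], [0, 0, 0], [0, 0, 0]], grip=[30, 34, 34, 34])

```text
time: 52.85
eef_pos: [0.5327, 0.0012, 0.1688]
tcp_rot: [0.725, 0.689, 0.0, 0.0]
contact_force: [-0.4, -0.1, -0.1]
opening: 0.398
```

```bash
python3 -c "
from h import *
plan((.5359,-.4,.15,178.5),(.5359,-.4,.0135,None))
cam('wrist','w8.png')"
```

```text
t 52.85 at [0.5327 0.0012 0.1688] yaw 87.08 zax [ 0.  0. -1.] F [-0.4 -0.1 -0.1] op 0.398
  shift 14 x [-0.954, 0.056, 0.045]
  turn 19 x -0.962
  shift 5 x [0.0, 0.0, 0.91]
```

View pics/w8.png

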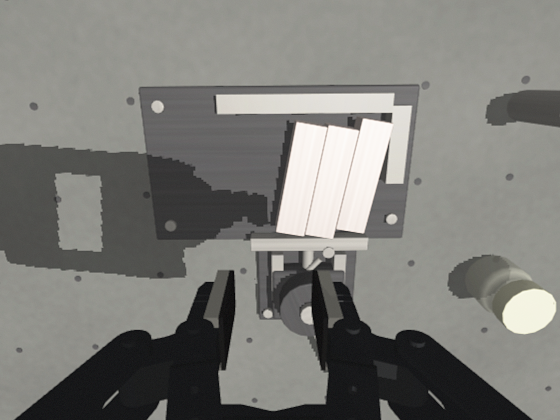

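The row is skewed about 10°: the block corners near (391,120) touch the stop, while the lower ends near (277,233) lag behind. I measure it and push again, this time at the jaw-side ends.

```bash
cat >> h.py <<'E'
def tobed(px,z,C):
    W=ray(px,z,*C)[:,:2]-BED;c,s=np.cos(BY),np.sin(BY);return (W@np.array([[c,-s],[s,c]])*1e3).round(1)
E
python3 -c "
from h import *
C=load('w8.png')
print(tobed([(277,233),(306,237),(310,237),(335,237),(338,231),(365,233),(297,122),(328,125),(357,127),(362,118),(392,120)],.034,C).tolist())
print('stop',tobed([(387,183),(389,106)],.028,C).tolist(),'jaw',tobed([(252,240),(367,240)],.028,C).tolist(),'fence',tobed([(217,113),(388,113)],.028,C).tolist())
plan((*bed(-70,-27),.08,87.24),(*bed(-70,-27),.019,None),(*bed(-45,-27),.019,None))"
```

```text
[[-26.7, -50.9], [-2.7, -54.6], [0.6, -54.6], [21.2, -54.7], [23.4, -49.3], [45.8, -51.2], [-11.8, 38.1], [11.3, 35.8], [33.0, 34.3], [36.2, 40.8], [58.6, 39.3]]
stop [[61.6, -10.4], [57.2, 49.0]] jaw [[-47.8, -59.7], [49.6, -60.1]] fence [[-71.8, 44.4], [57.0, 43.9]]
t 52.90 at [0.5317 0.0018 0.168 ] yaw 87.10 zax [-0.002  0.001 -1.   ] F [-0.6 -0.4 -0.5] op 0.403
  shift 3 x [-0.071, -0.42, 0.977]
  turn 1 x -0.027
  shift 3 x [0.0, 0.0, 0.678]
  shift 1 x [0.0, 0.833, -0.0]
```

Request:
send_rows(translation=[[-0.07, -0.42, 0.98], [-0.07, -0.42, 0.98], [-0.07, -0.42, 0.98], [0, 0, 0.8], [0, 0, 0.7]], rotation=[[0, 0, 0], [0, 0, 0], [0, 0, 0], [0, 0, 0], [0, 0, 0]], grip=[0, 0, 0, 0, 0])

```text
time: 53.52
eef_pos: [0.492, -0.0015, 0.0336]
tcp_rot: [0.724, 0.69, -0.001, -0.002]
contact_force: [-0.2, 1.3, 0.4]
opening: -0.001
```

Request:
send_rows(translation=[[0, 0, 0.45], [0, 0.4, 0], [0, 0.4, 0], [0, 0.15, 0], [0, 0, 0]], rotation=[[0, 0, 0], [0, 0, 0], [0, 0, 0], [0, 0, 0], [0, 0, 0]], grip=[0, 0, 0, 0, 0])

```text
time: 54.15
eef_pos: [0.5236, -0.0038, 0.0235]
tcp_rot: [0.724, 0.689, 0.0, 0.001]
contact_force: [0.3, 0.3, -0.0]
opening: 0.0
```

Request:
send_rows(translation=[[0, 0.1, 0], [0, 0.1, 0], [0, 0, 0]], rotation=[[0, 0, 0], [0, 0, 0], [0, 0, 0]], grip=[0, 0, 0])

```text
time: 54.52
eef_pos: [0.5283, -0.0041, 0.0227]
tcp_rot: [0.724, 0.689, -0.0, -0.0]
contact_force: [-1.9, 0.0, 0.9]
opening: 0.001
```

```bash
python3 -c "
from h import *
plan((*bed(-29,-27),.019,None))"
```

```text
t 54.52 at [ 0.5283 -0.0041  0.0227] yaw 87.18 zax [-0.001 -0.    -1.   ] F [-1.9  0.   0.9] op 0.001
  shift 1 x [-0.006, 0.21, 0.124]
```

Request:
send_rows(translation=[[0, 0.08, 0], [0, 0.08, 0], [0, 0, 0]], rotation=[[0, 0, 0], [0, 0, 0], [0, 0, 0]], grip=[0, 0, 0])

```text
time: 54.9
eef_pos: [0.5338, -0.0043, 0.0228]
tcp_rot: [0.724, 0.689, 0.0, 0.0]
contact_force: [-0.9, -0.9, 0.8]
opening: 0.001
```

Request:
send_rows(translation=[[0, 0.06, 0], [0, 0.06, 0], [0, 0, 0]], rotation=[[0, 0, 0], [0, 0, 0], [0, 0, 0]], grip=[0, 0, 0])

```text
time: 55.28
eef_pos: [0.5372, -0.0044, 0.0227]
tcp_rot: [0.724, 0.689, 0.0, 0.0]
contact_force: [-2.3, -1.6, 0.7]
opening: -0.0
```

```bash
python3 -c "
from h import *
plan((*bed(-29,-27),.019,None))"
```

```text
t 55.27 at [ 0.5372 -0.0044  0.0227] yaw 87.17 zax [ 0. -0. -1.] F [-2.3 -1.6  0.7] op -0.000
  shift 1 x [-0.009, -0.084, 0.124]
```

Request:
send_rows(translation=[[0, 0.05, 0], [0, 0, 0]], rotation=[[0, 0, 0], [0, 0, 0]], grip=[0, 0])

```text
time: 55.52
eef_pos: [0.5377, -0.0045, 0.0226]
tcp_rot: [0.724, 0.69, -0.001, -0.001]
contact_force: [-5.4, -1.6, 2.7]
opening: -0.002
```

Request:
send_rows(translation=[[0, -0.3, 0], [0, -0.6, 0], [0, 0, -1], [0, 0, -1], [0, 0, -1]], rotation=[[0, 0, 0], [0, 0, 0], [0, 0, 0], [0, 0, 0], [0, 0, 0]], grip=[0, 0, 0, 0, 0])

```text
time: 56.15
eef_pos: [0.5119, -0.0029, 0.114]
tcp_rot: [0.724, 0.689, 0.001, 0.001]
contact_force: [-0.3, 0.7, -0.6]
opening: -0.004
```

Request:
send_rows(translation=[[0, 0, -1], [0, 0.5, -1], [0, 0.4, 0], [0, 0, 0]], rotation=[[0, 0, 0], [0, 0, 0], [0, 0, 0], [0, 0, 0]], grip=[0, 0, 0, 0])

```text
time: 56.65
eef_pos: [0.5387, -0.0044, 0.172]
tcp_rot: [0.724, 0.689, 0.0, -0.0]
contact_force: [-0.2, -0.3, 0.3]
opening: -0.001
```

```bash
python3 -c "
from h import *
plan()
im=cam('wrist','w9.png')[0]
cv2.imwrite('pics/w9c.png',cv2.resize(im[60:270,200:440],(686,600),interpolation=cv2.INTER_CUBIC))"
```

```text
t 56.65 at [ 0.5387 -0.0044  0.172 ] yaw 87.18 zax [-0.  0. -1.] F [-0.2 -0.3  0.3] op -0.001
```

View pics/w9c.png

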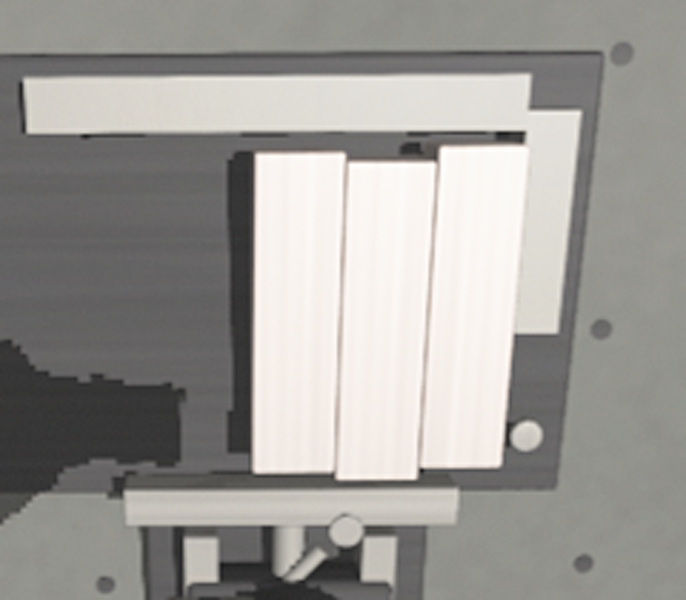

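```bash
python3 -c "
from h import *
C=load('w9.png')
f=lambda L:np.array(L)/2.857+[200,60]-.33
print(tobed(f([(254,152),(346,152),(348,160),(436,162),(439,145),(527,147),(253,473),(334,471),(337,480),(418,479),(421,467),(503,465)]),.034,C).tolist())
print('stop',tobed(f([(527,135),(514,333)]),.028,C).tolist())
plan((*bed(-65,8),.08,87.24),(*bed(-65,8),.02,None),(*bed(-30,8),.02,None))"
```

```text
[[-12.0, 39.3], [12.0, 39.2], [12.6, 37.2], [35.6, 36.7], [36.1, 41.0], [59.1, 40.4], [-11.2, -50.5], [12.2, -49.9], [13.2, -52.7], [36.6, -52.4], [37.2, -48.7], [60.9, -48.1]]
stop [[60.5, 43.1], [62.2, -10.6]]
t 56.70 at [ 0.5377 -0.0043  0.1711] yaw 87.18 zax [-0.002  0.001 -1.   ] F [ 0.7 -0.3 -0.2] op -0.003
  shift 4 x [0.287, -0.326, 0.759]
  turn 1 x -0.012
  shift 2 x [0.0, 0.0, 1.0]
  shift 2 x [0.0, 0.583, -0.0]
```

Request:
send_rows(translation=[[0.29, -0.33, 0.7], [0.29, -0.33, 0.8], [0.29, -0.33, 0.8], [0.29, -0.33, 0.8], [0, 0, 0.9]], rotation=[[0, 0, 0], [0, 0, 0], [0, 0, 0], [0, 0, 0], [0, 0, 0]], grip=[0, 0, 0, 0, 0])

```text
time: 57.32
eef_pos: [0.4983, 0.0331, 0.0503]
tcp_rot: [0.724, 0.69, -0.001, -0.001]
contact_force: [1.0, -0.4, -0.3]
opening: -0.002
```

Request:
send_rows(translation=[[0, 0, 0.9], [0, 0.5, 0.1], [0, 0.5, 0], [0, 0.13, 0], [0, 0.05, 0]], rotation=[[0, 0, 0], [0, 0, 0], [0, 0, 0], [0, 0, 0], [0, 0, 0]], grip=[0, 0, 0, 0, 0])

```text
time: 57.95
eef_pos: [0.5372, 0.0303, 0.0238]
tcp_rot: [0.724, 0.689, 0.001, 0.001]
contact_force: [0.1, 0.5, -0.3]
opening: 0.0
```

Request:
send_rows(translation=[[0, 0.07, 0], [0, 0, 0]], rotation=[[0, 0, 0], [0, 0, 0]], grip=[0, 0])

```text
time: 58.2
eef_pos: [0.5381, 0.0304, 0.023]
tcp_rot: [0.724, 0.689, 0.0, 0.0]
contact_force: [-0.7, 0.0, -1.0]
opening: -0.001
```

Request:
send_rows(translation=[[0, 0.06, 0], [0, 0, 0]], rotation=[[0, 0, 0], [0, 0, 0]], grip=[0, 0])

```text
time: 58.45
eef_pos: [0.5391, 0.0304, 0.0226]
tcp_rot: [0.724, 0.69, -0.001, -0.001]
contact_force: [-2.9, -0.1, 2.2]
opening: -0.0
```

```bash
python3 -c "
from h import *
plan((*bed(-26,8),.019,None))"
```

```text
t 58.45 at [0.5391 0.0304 0.0226] yaw 87.18 zax [-0.002  0.    -1.   ] F [-2.9 -0.1  2.2] op -0.000
  shift 1 x [-0.004, 0.008, 0.121]
```

Request:
send_rows(translation=[[0, 0.06, 0], [0, 0.06, 0], [0, 0, 0]], rotation=[[0, 0, 0], [0, 0, 0], [0, 0, 0]], grip=[0, 0, 0])

```text
time: 58.82
eef_pos: [0.5392, 0.0304, 0.0221]
tcp_rot: [0.724, 0.69, -0.004, -0.004]
contact_force: [-12.3, -0.5, 8.6]
opening: 0.003
```

Request:
send_rows(translation=[[0, -0.3, 0], [0, -0.6, 0], [0, 0, -1], [0, 0, -1], [0, 0, -1]], rotation=[[0, 0, 0], [0, 0, 0], [0, 0, 0], [0, 0, 0], [0, 0, 0]], grip=[0, 0, 0, 0, 0])

```text
time: 59.45
eef_pos: [0.5169, 0.0314, 0.1138]
tcp_rot: [0.724, 0.689, 0.001, 0.001]
contact_force: [0.7, 0.0, 0.4]
opening: 0.003
```

Request:
send_rows(translation=[[0, 0, -1], [-0.5, 0.5, -1], [-0.5, 0.4, 0], [0, 0, 0]], rotation=[[0, 0, 0], [0, 0, 0], [0, 0, 0], [0, 0, 0]], grip=[34, 34, 34, 34])

```text
time: 59.95
eef_pos: [0.5422, -0.0008, 0.1719]
tcp_rot: [0.725, 0.689, -0.0, -0.0]
contact_force: [0.1, 0.9, -1.0]
opening: 0.4
```

```bash
python3 -c "
from h import *
plan((.5359,-.4,.15,178.5),(.5359,-.4,.0135,None))
im,K,p,M=cam('wrist','w10.png')
g=cv2.cvtColor(im,cv2.COLOR_BGR2GRAY)
m=(g>225).astype(np.uint8);n,l,s,c=cv2.connectedComponentsWithStats(m)
for k in range(1,n):
  if s[k,4]>1000: print(s[k],c[k].round())
  if s[k,4]>4000:
    h=cv2.approxPolyDP(cv2.convexHull(np.argwhere(l==k)[:,::-1].astype(np.float32)),3,True)[:,0]
    print(h.tolist(),tobed(h,.034,(K,p,M)).tolist())"
```

```text
t 59.95 at [ 0.5422 -0.0008  0.1719] yaw 87.07 zax [-0.  0. -1.] F [ 0.1  0.9 -1. ] op 0.400
  shift 14 x [-0.95, 0.033, 0.052]
  turn 19 x -0.962
  shift 5 x [0.0, 0.0, 0.91]
[ 343  116   38  111 3242] [361. 170.]
[ 285  119   31  110 3186] [299. 172.]
[ 314  122   33  110 3147] [329. 175.]
[ 490  286   52   44 1764] [515. 307.]
```

```bash
python3 -c "
from h import *
C=load('w10.png');g=cv2.cvtColor(cv2.imread('pics/w10.png'),cv2.COLOR_BGR2GRAY)
n,l,s,c=cv2.connectedComponentsWithStats((g>225).astype(np.uint8))
for k in range(1,n):
  if s[k,4]>3000:
    P=tobed(np.argwhere(l==k)[:,::-1].astype(float),.034,C).astype(np.float32)
    r=cv2.minAreaRect(P);print(r,'y',P[:,1].min(),P[:,1].max(),'xmid',P[abs(P[:,1]+5)<2][:,0].min(),P[abs(P[:,1]+5)<2][:,0].max())"
```

```text
((48.29999923706055, -3.6000022888183594), (23.400001525878906, 88.19999694824219), -0.0) y -47.7 40.5 xmid 37.1 59.4
((0.26605796813964844, -5.398532867431641), (22.602630615234375, 87.8884506225586), 0.23010317981243134) y -49.3 38.5 xmid -10.9 11.3
((24.26020050048828, -7.948520660400391), (22.738872528076172, 88.45484924316406), 0.4034843146800995) y -52.1 36.2 xmid 13.5 34.9
```

The three blocks sit at bed x 48.3, 24.3 and 0.3 mm with at most 0.4° skew, so the row is tight. Back to the bar.

Request:
send_rows(translation=[[-0.95, 0.033, 0.05], [-0.95, 0.033, 0.05], [-0.95, 0.033, 0.05], [-0.95, 0.033, 0.05], [-0.95, 0.033, 0.05]], rotation=[[0, 0, 0], [0, 0, 0], [0, 0, 0], [0, 0, 0], [0, 0, 0]], grip=[34, 34, 34, 34, 34])

```text
time: 60.62
eef_pos: [0.5386, -0.1423, 0.163]
tcp_rot: [0.724, 0.69, -0.001, -0.002]
contact_force: [0.5, 0.2, -0.3]
opening: 0.398
```

Request:
send_rows(translation=[[-0.95, 0.033, 0.05], [-0.95, 0.033, 0.05], [-0.95, 0.033, 0.05], [-0.95, 0.033, 0.05], [-0.95, 0.033, 0.05]], rotation=[[0, 0, 0], [0, 0, 0], [0, 0, 0], [0, 0, 0], [0, 0, 0]], grip=[34, 34, 34, 34, 34])

```text
time: 61.25
eef_pos: [0.5368, -0.2845, 0.1553]
tcp_rot: [0.724, 0.69, -0.0, -0.002]
contact_force: [-0.5, 0.3, -0.5]
opening: 0.4
```

Request:
send_rows(translation=[[-0.95, 0.033, 0.05], [-0.95, 0.033, 0.05], [-0.95, 0.033, 0.05], [-0.95, 0.033, 0.05], [0, 0, 0]], rotation=[[0, 0, 0], [0, 0, 0], [0, 0, 0], [0, 0, 0], [0, 0, -1]], grip=[34, 34, 34, 34, 34])

```text
time: 61.88
eef_pos: [0.5356, -0.4017, 0.151]
tcp_rot: [0.694, 0.72, -0.0, -0.0]
contact_force: [-0.3, 1.0, -1.0]
opening: 0.4
```

Request:
send_rows(translation=[[0, 0, 0], [0, 0, 0], [0, 0, 0], [0, 0, 0], [0, 0, 0]], rotation=[[0, 0, -1], [0, 0, -1], [0, 0, -1], [0, 0, -1], [0, 0, -1]], grip=[34, 34, 34, 34, 34])

```text
time: 62.5
eef_pos: [0.536, -0.3996, 0.1512]
tcp_rot: [0.52, 0.854, 0.0, -0.0]
contact_force: [-0.1, 0.0, -0.0]
opening: 0.398
```

Request:
send_rows(translation=[[0, 0, 0], [0, 0, 0], [0, 0, 0], [0, 0, 0], [0, 0, 0]], rotation=[[0, 0, -1], [0, 0, -1], [0, 0, -1], [0, 0, -1], [0, 0, -1]], grip=[34, 34, 34, 34, 34])

```text
time: 63.12
eef_pos: [0.536, -0.3996, 0.1512]
tcp_rot: [0.323, 0.946, 0.0, -0.0]
contact_force: [-0.2, -0.6, 0.6]
opening: 0.398
```

Request:
send_rows(translation=[[0, 0, 0], [0, 0, 0], [0, 0, 0], [0, 0, 0], [0, 0, 0]], rotation=[[0, 0, -1], [0, 0, -1], [0, 0, -1], [0, 0, -1], [0, 0, -1]], grip=[34, 34, 34, 34, 34])

```text
time: 63.75
eef_pos: [0.536, -0.3996, 0.1512]
tcp_rot: [0.11, 0.994, 0.0, -0.0]
contact_force: [-0.7, -1.1, -0.3]
opening: 0.398
```

Request:
send_rows(translation=[[0, 0, 0], [0, 0, 0.5], [0, 0, 0.5], [0, 0, 0]], rotation=[[0, 0, -1], [0, 0, -1], [0, 0, -0.28], [0, 0, 0]], grip=[34, 34, 34, 34])

```text
time: 64.25
eef_pos: [0.5351, -0.3983, 0.1191]
tcp_rot: [0.013, 1.0, 0.002, -0.002]
contact_force: [0.1, -0.1, 0.2]
opening: 0.399
```

```bash
python3 -c "
from h import *
plan((.5359,-.4,.0135,178.5))"
```

```text
t 64.25 at [ 0.5351 -0.3983  0.1191] yaw 178.51 zax [-0.003  0.003 -1.   ] F [ 0.1 -0.1  0.2] op 0.399
  shift 4 x [-0.007, -0.014, 0.88]
  turn 1 x 0.003
```

Request:
send_rows(translation=[[-0.01, -0.02, 1], [-0.01, -0.02, 1], [-0.01, -0.01, 0.8], [0, 0, 0.5], [0, 0, 0.2]], rotation=[[0, 0, 0], [0, 0, 0], [0, 0, 0], [0, 0, 0], [0, 0, 0]], grip=[34, 34, 34, 34, 34])

```text
time: 64.88
eef_pos: [0.5369, -0.4005, 0.0161]
tcp_rot: [0.013, 1.0, 0.0, -0.0]
contact_force: [-0.2, -0.2, 0.2]
opening: 0.399
```

Request:
send_rows(translation=[[0, 0, 0], [0, 0, 0], [0, 0, 0], [0, 0, 0], [0, 0, 0]], rotation=[[0, 0, 0], [0, 0, 0], [0, 0, 0], [0, 0, 0], [0, 0, 0]], grip=[34, 20, 5, 5, 5], squeeze=100)

```text
time: 65.5
eef_pos: [0.5378, -0.4011, 0.0185]
tcp_rot: [0.013, 1.0, -0.001, 0.001]
contact_force: [-0.7, 1.7, 5.7]
opening: 0.177
```

```bash
python3 -c "
from h import *
p,y,s=pose()
plan((p[0],p[1],.135,None),(.615,-.2542,.135,108.5),(.615,-.2542,.04,None))"
```

```text
t 65.50 at [ 0.5378 -0.4011  0.0185] yaw 178.57 zax [ 0.002 -0.001 -1.   ] F [-0.7  1.7  5.7] op 0.177
  shift 4 x [0.0, 0.0, -0.971]
  shift 5 x [-0.49, 0.992, -0.0]
  turn 15 x 0.934
  shift 4 x [0.0, 0.0, 0.792]
```

Request:
send_rows(translation=[[0, 0, -0.6], [0, 0, -1], [0, 0, -1], [0, 0, -1], [-0.5, 0.98, -0.3]], rotation=[[0, 0, 0], [0, 0, 0], [0, 0, 0], [0, 0, 0], [0, 0, 0]], grip=[5, 5, 5, 5, 5])

```text
time: 66.12
eef_pos: [0.5529, -0.374, 0.1368]
tcp_rot: [0.014, 1.0, -0.002, 0.002]
contact_force: [0.7, 0.4, -5.0]
opening: 0.185
```

Request:
send_rows(translation=[[-0.5, 0.98, 0], [-0.5, 0.98, 0], [-0.5, 0.98, 0], [-0.5, 0.98, 0], [0, 0, 0]], rotation=[[0, 0, 0], [0, 0, 0], [0, 0, 0], [0, 0, 0], [0, 0, 1]], grip=[5, 5, 5, 5, 5])

```text
time: 66.75
eef_pos: [0.6159, -0.2527, 0.133]
tcp_rot: [0.056, 0.998, 0.001, -0.001]
contact_force: [-0.1, -0.3, -3.2]
opening: 0.18
```

Request:
send_rows(translation=[[0, 0, 0], [0, 0, 0], [0, 0, 0], [0, 0, 0], [0, 0, 0]], rotation=[[0, 0, 1], [0, 0, 1], [0, 0, 1], [0, 0, 1], [0, 0, 1]], grip=[5, 5, 5, 5, 5])

```text
time: 67.38
eef_pos: [0.6149, -0.2552, 0.133]
tcp_rot: [0.272, 0.962, 0.0, -0.001]
contact_force: [1.2, -0.4, -4.2]
opening: 0.178
```

Request:
send_rows(translation=[[0, 0, 0], [0, 0, 0], [0, 0, 0], [0, 0, 0], [0, 0, 0]], rotation=[[0, 0, 1], [0, 0, 1], [0, 0, 1], [0, 0, 1], [0, 0, 1]], grip=[5, 5, 5, 5, 5])

```text
time: 68.0
eef_pos: [0.6149, -0.2552, 0.1331]
tcp_rot: [0.474, 0.881, -0.0, -0.001]
contact_force: [0.6, 0.3, -3.3]
opening: 0.177
```

Request:
send_rows(translation=[[0, 0, 0], [0, 0, 0], [0, 0, 0], [0, 0, 0.5], [0, 0, 0.5]], rotation=[[0, 0, 1], [0, 0, 1], [0, 0, 1], [0, 0, 0], [0, 0, 0]], grip=[5, 5, 5, 5, 5])

```text
time: 68.62
eef_pos: [0.615, -0.2552, 0.1021]
tcp_rot: [0.583, 0.812, -0.0, -0.001]
contact_force: [-0.0, 0.4, -5.3]
opening: 0.181
```

```bash
python3 -c "
from h import *
plan((.6157,-.2562,.07,108.5),(.6157,-.2562,.0435,None))
p,y,s=pose();im,K,pp,M=cam('wrist','w11.png')
# channel inner end, tool coords at bar-top height
hsv=cv2.cvtColor(im,cv2.COLOR_BGR2GRAY);r=hsv[150:186,180:370].astype(int)
for row in(150,180):
  d=np.abs(np.diff(cv2.GaussianBlur(hsv,(3,3),0)[row,180:370].astype(int)));print(row,(np.argsort(d)[-6:]+180).tolist())"
```

```text
t 68.62 at [ 0.615  -0.2552  0.1021] yaw 108.65 zax [-0.001  0.001 -1.   ] F [-0.   0.4 -5.3] op 0.181
  shift 2 x [-0.02, 0.006, 0.535]
  turn 1 x 0.030
  shift 1 x [0.0, 0.0, 0.883]
150 [315, 210, 206, 316, 230, 229]
180 [229, 232, 314, 315, 231, 230]
```

Request:
send_rows(translation=[[-0.04, 0.01, 0.55], [0, 0, 0.5], [0, 0, 0.3], [0, 0, 0.2], [0, 0, 0]], rotation=[[0, 0, 0.03], [0, 0, 0], [0, 0, 0], [0, 0, 0], [0, 0, 0]], grip=[5, 5, 5, 5, 5])

```text
time: 69.3
eef_pos: [0.6162, -0.2565, 0.0568]
tcp_rot: [0.585, 0.811, -0.0, -0.0]
contact_force: [0.8, 0.2, -4.1]
opening: 0.181
```

```bash
python3 -c "
from h import *
plan((.6157,-.2562,.0435,108.5));print(ctrl.get_state()['wrist_torque'])"
```

```text
t 69.30 at [ 0.6162 -0.2565  0.0568] yaw 108.43 zax [-0.001  0.    -1.   ] F [ 0.8  0.2 -4.1] op 0.181
  shift 1 x [0.013, -0.013, 0.444]
  turn 1 x -0.015
[-0.0227226  -0.0412039  -0.01924647]
```

Request:
send_rows(translation=[[0, 0, 0.43], [0, 0, 0], [0.014, -0.407, 0], [0.014, -0.407, 0], [0.014, -0.407, 0]], rotation=[[0, 0, 0], [0, 0, 0], [0, 0, 0.8], [0, 0, 0.8], [0, 0, 0.8]], grip=[5, 5, 5, 5, 5])

```text
time: 69.92
eef_pos: [0.585, -0.2636, 0.045]
tcp_rot: [0.668, 0.744, 0.004, 0.005]
contact_force: [14.2, 3.6, -11.9]
opening: 0.184
```

```bash
python3 -c "
from h import *
plan();p=pose()[0];d=p[:2]-bed(0,-112);print(np.hypot(*d),np.degrees(np.arctan2(d[1],d[0]))+180,ctrl.get_state()['wrist_torque'])"
```

```text
t 69.92 at [ 0.585  -0.2636  0.045 ] yaw 96.13 zax [ 0.013 -0.001 -1.   ] F [ 14.2   3.6 -11.9] op 0.184
0.174630182392342 98.38194329519908 [ 0.32706468 -2.13542053 -0.15802201]
```

Request:
send_rows(translation=[[0.014, -0.407, 0], [0.014, -0.407, 0], [0.014, -0.407, 0], [0.014, -0.407, 0], [0.014, -0.407, 0]], rotation=[[0, 0, 0.8], [0, 0, 0.8], [0, 0, 0.8], [0, 0, 0.8], [0, 0, 0.8]], grip=[5, 5, 5, 5, 5])

```text
time: 70.55
eef_pos: [0.5243, -0.2622, 0.0457]
tcp_rot: [0.787, 0.617, 0.003, 0.006]
contact_force: [11.0, -1.3, -10.8]
opening: 0.182
```

```bash
python3 -c "
from h import *
plan();p=pose()[0];d=p[:2]-bed(0,-112);print(np.hypot(*d),np.degrees(np.arctan2(d[1],d[0]))+180,ctrl.get_state()['wrist_torque'])"
```

```text
t 70.55 at [ 0.5243 -0.2622  0.0457] yaw 76.13 zax [ 0.013 -0.006 -1.   ] F [ 11.   -1.3 -10.8] op 0.182
0.17491998540852605 78.37513898217938 [-0.61947109 -1.76837336 -0.30750974]
```

Request:
send_rows(translation=[[0.014, -0.407, 0], [0.014, -0.407, 0], [0.014, -0.407, 0], [0.014, -0.407, 0], [0.014, -0.407, 0]], rotation=[[0, 0, 0.8], [0, 0, 0.8], [0, 0, 0.8], [0, 0, 0.8], [0, 0, 0.8]], grip=[5, 5, 5, 5, 5])

```text
time: 71.18
eef_pos: [0.4644, -0.2366, 0.0452]
tcp_rot: [0.882, 0.472, 0.0, 0.001]
contact_force: [-1.6, 3.6, -2.7]
opening: 0.182
```

```bash
python3 -c "
from h import *
plan();p=pose()[0];d=p[:2]-bed(0,-112);print(np.hypot(*d),np.degrees(np.arctan2(d[1],d[0]))+180,ctrl.get_state()['wrist_torque'])"
```

```text
t 71.17 at [ 0.4644 -0.2366  0.0452] yaw 56.28 zax [ 0.001 -0.001 -1.   ] F [-1.6  3.6 -2.7] op 0.182
0.17406862204040918 56.86627942280538 [0.73315578 0.51364807 0.37220388]
```

Request:
send_rows(translation=[[0.014, -0.407, 0], [0.014, -0.407, 0], [0.014, -0.407, 0], [0.005, -0.2, 0], [0, 0, 0]], rotation=[[0, 0, 0.8], [0, 0, 0.8], [0, 0, 0.8], [0, 0, 0.4], [0, 0, 0]], grip=[5, 5, 5, 5, 5])

```text
time: 71.8
eef_pos: [0.4322, -0.2088, 0.0448]
tcp_rot: [0.932, 0.362, 0.0, 0.0]
contact_force: [0.2, 0.1, -3.1]
opening: 0.18
```

```bash
python3 -c "
from h import *
plan();p=pose()[0];d=p[:2]-bed(0,-112);print(np.hypot(*d),np.degrees(np.arctan2(d[1],d[0]))+180,ctrl.get_state()['wrist_torque'])"
```

```text
t 71.80 at [ 0.4322 -0.2088  0.0448] yaw 42.46 zax [ 0.001 -0.001 -1.   ] F [ 0.2  0.1 -3.1] op 0.180
0.17355583652013576 42.81848508721521 [-0.0661619   0.06832638 -0.00648008]
```

Request:
send_rows(translation=[[0, -0.1, 0], [0, -0.1, 0], [0, 0, 0]], rotation=[[0, 0, 0.1], [0, 0, 0.1], [0, 0, 0]], grip=[5, 5, 5])

```text
time: 72.18
eef_pos: [0.4293, -0.2055, 0.0451]
tcp_rot: [0.936, 0.353, 0.001, 0.002]
contact_force: [3.0, -2.5, -6.7]
opening: 0.183
```

```bash
python3 -c "
from h import *
plan();p=pose()[0];d=p[:2]-bed(0,-112);print(np.hypot(*d),np.degrees(np.arctan2(d[1],d[0]))+180,ctrl.get_state()['wrist_torque'])"
```

```text
t 72.17 at [ 0.4293 -0.2055  0.0451] yaw 41.36 zax [ 0.004 -0.003 -1.   ] F [ 3.  -2.5 -6.7] op 0.183
0.1735058204662335 41.367959298135105 [-0.74977197 -0.51949616 -0.29505522]
```

The lever presses against its closed stop. I lift the bar off and take it back to the tray.

Request:
send_rows(translation=[[0, 0.13, 0], [0, 0, -0.4], [0, 0, -0.7], [0, 0, -1], [0, 0, -1]], rotation=[[0, 0, -0.2], [0, 0, 0], [0, 0, 0], [0, 0, 0], [0, 0, 0]], grip=[5, 5, 5, 5, 5])

```text
time: 72.8
eef_pos: [0.4295, -0.2063, 0.1383]
tcp_rot: [0.932, 0.362, -0.001, -0.001]
contact_force: [0.7, 0.3, -4.1]
opening: 0.181
```

Request:
send_rows(translation=[[0, 0, 0], [0, 0, 0], [0, 0, 0], [0, 0, 0], [0, 0, 0]], rotation=[[0, 0, -1], [0, 0, -1], [0, 0, -1], [0, 0, -1], [0, 0, -1]], grip=[5, 5, 5, 5, 5])

```text
time: 73.42
eef_pos: [0.4297, -0.2064, 0.1376]
tcp_rot: [0.831, 0.557, -0.0, -0.001]
contact_force: [0.1, -0.4, -3.9]
opening: 0.181
```

Request:
send_rows(translation=[[0, 0, 0], [0, 0, 0], [0, 0, 0], [0, 0, 0], [0, 0, 0]], rotation=[[0, 0, -1], [0, 0, -1], [0, 0, -1], [0, 0, -1], [0, 0, -1]], grip=[5, 5, 5, 5, 5])

```text
time: 74.05
eef_pos: [0.4297, -0.2064, 0.1376]
tcp_rot: [0.691, 0.723, -0.0, -0.001]
contact_force: [-0.0, 0.0, -4.1]
opening: 0.182
```

Request:
send_rows(translation=[[0, 0, 0], [0, 0, 0], [0, 0, 0], [0, 0, 0], [0, 0, 0]], rotation=[[0, 0, -1], [0, 0, -1], [0, 0, -1], [0, 0, -1], [0, 0, -1]], grip=[5, 5, 5, 5, 5])

```text
time: 74.68
eef_pos: [0.4298, -0.2064, 0.1376]
tcp_rot: [0.518, 0.856, 0.0, -0.001]
contact_force: [0.1, -0.4, -3.9]
opening: 0.182
```

Request:
send_rows(translation=[[0, 0, 0], [0, 0, 0], [0, 0, 0], [0, 0, 0], [0, 0, 0]], rotation=[[0, 0, -1], [0, 0, -1], [0, 0, -1], [0, 0, -1], [0, 0, -1]], grip=[5, 5, 5, 5, 5])

```text
time: 75.3
eef_pos: [0.4298, -0.2064, 0.1376]
tcp_rot: [0.32, 0.947, 0.001, -0.001]
contact_force: [1.1, -0.0, -4.4]
opening: 0.183
```

Request:
send_rows(translation=[[0, 0, 0], [0, 0, 0], [0, 0, 0], [0, 0, 0], [0, 0, 0]], rotation=[[0, 0, -1], [0, 0, -1], [0, 0, -1], [0, 0, -1], [0, 0, -1]], grip=[5, 5, 5, 5, 5])

```text
time: 75.92
eef_pos: [0.4298, -0.2064, 0.1376]
tcp_rot: [0.108, 0.994, 0.001, -0.001]
contact_force: [0.9, -0.6, -4.4]
opening: 0.182
```

Request:
send_rows(translation=[[0, 0, 0], [0, 0, 0], [0, 0, 0]], rotation=[[0, 0, -1], [0, 0, -1], [0, 0, -0.2]], grip=[5, 5, 5])

```text
time: 76.3
eef_pos: [0.43, -0.2065, 0.1376]
tcp_rot: [0.013, 1.0, 0.001, -0.001]
contact_force: [0.5, 0.3, -4.4]
opening: 0.177
```

```bash
python3 -c "
from h import *
plan((.538,-.4,.09,178.5),(.538,-.4,.0185,None))"
```

```text
t 76.30 at [ 0.43   -0.2065  0.1376] yaw 178.45 zax [-0.001  0.001 -1.   ] F [ 0.5  0.3 -4.4] op 0.177
  shift 7 x [-0.539, -0.907, 0.227]
  turn 1 x -0.009
  shift 3 x [0.0, 0.0, 0.794]
```

Request:
send_rows(translation=[[-0.54, -0.907, 0], [-0.54, -0.907, 0], [-0.54, -0.907, 0.3], [-0.54, -0.907, 0.3], [-0.54, -0.907, 0.3]], rotation=[[0, 0, 0], [0, 0, 0], [0, 0, 0], [0, 0, 0], [0, 0, 0]], grip=[5, 5, 5, 5, 5])

```text
time: 76.92
eef_pos: [0.5079, -0.3458, 0.1101]
tcp_rot: [0.014, 1.0, 0.001, -0.001]
contact_force: [-0.5, 0.7, -3.6]
opening: 0.182
```

Request:
send_rows(translation=[[-0.54, -0.907, 0.3], [-0.54, -0.907, 0.4], [0, 0, 0.8], [0, 0, 0.8], [0, 0, 0.5]], rotation=[[0, 0, 0], [0, 0, 0], [0, 0, 0], [0, 0, 0], [0, 0, 0]], grip=[5, 5, 5, 5, 5])

```text
time: 77.55
eef_pos: [0.5377, -0.3997, 0.0245]
tcp_rot: [0.014, 1.0, 0.001, -0.001]
contact_force: [-0.6, -0.6, -4.0]
opening: 0.177
```

Request:
send_rows(translation=[[0, 0, 0.2], [0, 0, 0.07], [0, 0, 0]], rotation=[[0, 0, 0], [0, 0, 0], [0, 0, 0]], grip=[5, 5, 5])

```text
time: 77.92
eef_pos: [0.5391, -0.4011, 0.0193]
tcp_rot: [0.014, 1.0, -0.0, 0.001]
contact_force: [0.1, 0.2, -4.1]
opening: 0.188
```

Request:
send_rows(translation=[[0, 0, 0.05], [0, 0, 0], [0, 0, 0], [0, 0, 0], [0, 0, -0.5]], rotation=[[0, 0, 0], [0, 0, 0], [0, 0, 0], [0, 0, 0], [0, 0, 0]], grip=[5, 36, 36, 36, 36])

```text
time: 78.55
eef_pos: [0.5378, -0.3999, 0.0309]
tcp_rot: [0.014, 1.0, 0.001, -0.001]
contact_force: [0.1, -0.1, -0.4]
opening: 0.419
```

Request:
send_rows(translation=[[0, 0, -1], [0, 0, -1], [0, 0, -1], [0.6, 0, -1], [0.6, 0, -1]], rotation=[[0, 0, 0], [0, 0, 0], [0, 0, 0], [0, 0, 0], [0, 0, 0]], grip=[36, 36, 36, 36, 36])

```text
time: 79.18
eef_pos: [0.5025, -0.3997, 0.1842]
tcp_rot: [0.014, 1.0, -0.001, 0.001]
contact_force: [-0.4, -0.7, 0.2]
opening: 0.424
```

Request:
send_rows(translation=[[0.6, 0, -1], [0, 0, 0], [0, 0, 0]], rotation=[[0, 0, 0], [0, 0, 0], [0, 0, 0]], grip=[36, 36, 36])

```text
time: 79.55
eef_pos: [0.4846, -0.399, 0.2116]
tcp_rot: [0.014, 1.0, 0.0, 0.0]
contact_force: [0.8, -0.0, -0.4]
opening: 0.425
```

```bash
python3 -c "
from h import *
plan()
w=cam('wrist','w12.png')[0];t=cam('top','top4.png')[0]
a=cv2.resize(t[155:265,255:375],(436,400),interpolation=cv2.INTER_CUBIC)
b=cv2.resize(w,None,fx=.64,fy=.64);b=np.vstack([b,np.zeros((400-b.shape[0],b.shape[1],3),np.uint8)])
cv2.imwrite('pics/end.png',np.hstack([a,b]))"
```

```text
t 79.55 at [ 0.4846 -0.399   0.2116] yaw 178.42 zax [ 0.  0. -1.] F [ 0.8 -0.  -0.4] op 0.425
```

View pics/end.png

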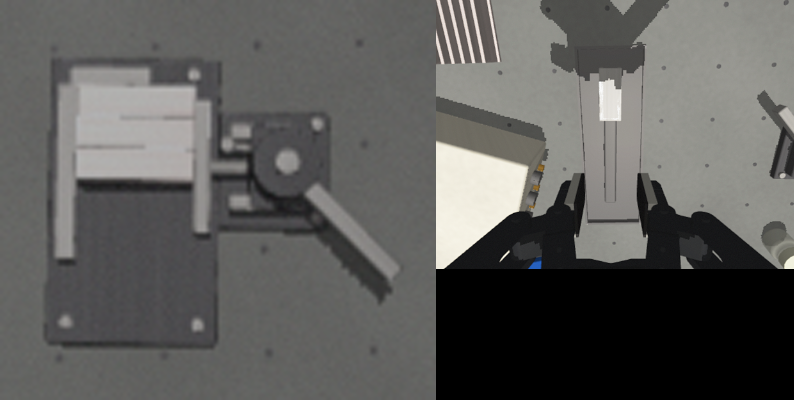

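The row is clamped between jaw and fence, the lever is closed, and the bar lies flat in its tray. Faint lines show between the blocks, so I take one close look.

Request:
send_rows(translation=[[-0.163, 0.936, 0], [-0.163, 0.936, 0.1], [-0.163, 0.936, 0.1], [-0.163, 0.936, 0.1], [-0.163, 0.936, 0.1]], rotation=[[0, 0, 0], [0, 0, 0], [0, 0, 0], [0, 0, 0], [0, 0, 0]], grip=[36, 36, 36, 36, 36])

```text
time: 80.28
eef_pos: [0.5129, -0.258, 0.198]
tcp_rot: [0.014, 1.0, 0.001, -0.001]
contact_force: [0.0, 0.9, -0.2]
opening: 0.424
```

Request:
send_rows(translation=[[-0.163, 0.936, 0.1], [-0.163, 0.936, 0.1], [-0.163, 0.936, 0.1], [-0.163, 0.936, 0.1], [-0.163, 0.936, 0.1]], rotation=[[0, 0, 0], [0, 0, 0], [0, 0, 0], [0, 0, 0], [0, 0, 0]], grip=[36, 36, 36, 36, 36])

```text
time: 80.9
eef_pos: [0.541, -0.1184, 0.1831]
tcp_rot: [0.014, 1.0, 0.001, -0.001]
contact_force: [0.8, -0.5, -0.3]
opening: 0.421
```

Request:
send_rows(translation=[[-0.163, 0.936, 0.1], [-0.163, 0.936, 0.1], [-0.163, 0.936, 0.1], [-0.163, 0.936, 0.1], [-0.163, 0.936, 0.1]], rotation=[[0, 0, 0], [0, 0, 0], [0, 0, 0], [0, 0, 0], [0, 0, 0]], grip=[36, 36, 36, 36, 36])

```text
time: 81.53
eef_pos: [0.5691, 0.0212, 0.168]
tcp_rot: [0.013, 1.0, 0.0, -0.001]
contact_force: [-0.5, -0.3, -0.7]
opening: 0.422
```

Request:
send_rows(translation=[[0, 0, 0], [0, 0, 0]], rotation=[[0, 0, 0], [0, 0, 0]], grip=[36, 36])

```text
time: 81.78
eef_pos: [0.5692, 0.0197, 0.1688]
tcp_rot: [0.013, 1.0, -0.0, -0.001]
contact_force: [-0.3, 0.0, 0.6]
opening: 0.424
```

```bash
python3 -c "
from h import *
plan()
im=cam('wrist','w13.png')[0];C=load('w13.png')
q=proj([[*bed(x,y),.034] for x,y in((70,60),(70,-75),(-40,60),(-40,-75))],*C)
a,b=np.maximum(q.min(0),0).astype(int),q.max(0).astype(int);print(a,b)
c=im[a[1]:b[1],a[0]:b[0]];f=min(800/c.shape[1],600/c.shape[0]);print(f)
cv2.imwrite('pics/fin.png',cv2.resize(c,None,fx=f,fy=f,interpolation=cv2.INTER_CUBIC))"
```

```text
t 81.78 at [0.5692 0.0197 0.1688] yaw 178.46 zax [-0.002 -0.    -1.   ] F [-0.3  0.   0.6] op 0.424
[175 138] [354 271]
4.4692737430167595
```

View pics/fin.png

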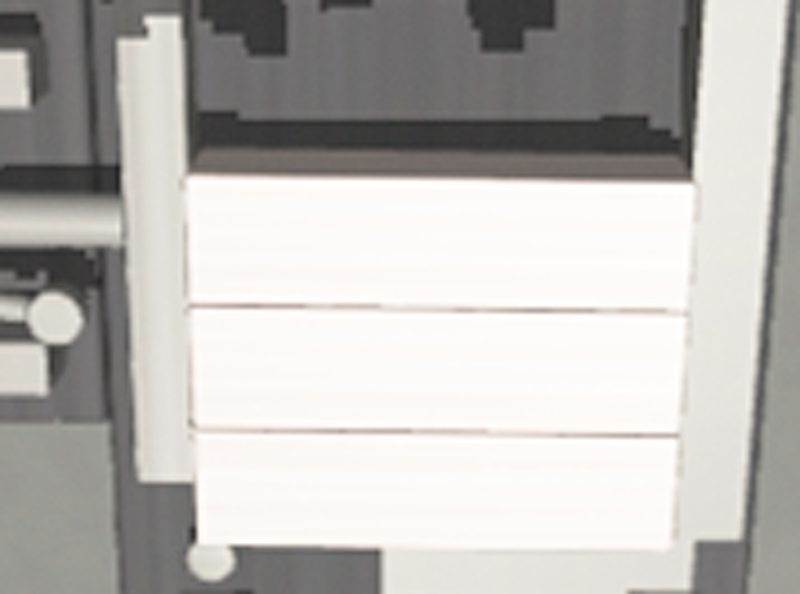

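```bash
python3 -c "
from h import *
C=load('w13.png');f=lambda L:np.array(L)/4.469+[175,138]
print(tobed(f([(440,179),(440,307),(440,433),(440,547),(197,545),(668,547),(188,178),(692,180)]),.034,C).tolist())
print(coupons()); ticket.sign_off()"
```

```text
[[-11.0, -0.7], [12.5, -0.2], [37.0, 0.3], [60.3, 0.8], [60.8, -45.2], [59.4, 43.9], [-10.3, -44.8], [-11.8, 43.3]]
[]
the job is handed in; nothing more can be done
```

The job is done and handed in at about 82 s of the 210 s allowed.

- **What I did:** I threw the lever open with the bar and laid the bar back in its tray. I then set the three aluminium specimens on the bed (only three were there; the blue and pink look-alikes were left alone) and pushed them up to the side stop. Finally I threw the lever closed with the bar and laid the bar flat in the tray.
- **One thing mended:** the first push left the row skewed by about 10°. I pushed again at the jaw-side ends and then once more near the middle, which squared it up.
- **Row, last check:** block faces sit at bed x ≈ 60, 37, 12.5 and -11 mm (nominal 60, 36, 12, -12), which is within camera error. Only hairlines show between the blocks. Their ends are flush to the fence, at y ≈ 44 mm measured.
- **Lever, last check:** it met its closed stop at about 4 N under the bar. The picture taken afterwards shows it still at the closed angle.
- **Bench, last check:** the bar lies flat in the tray and no specimens are left on the bench. I did not re-measure the bystanders, but no unexpected contact force showed during the run.

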